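# Draw the dryer's roof vent shut with the pull pole

## Robot

A 6-joint arm with a two-finger parallel gripper is mounted at the origin on the work surface. World frame = base frame: x ahead of the robot, y to its left, z up, the work surface at z = 0. Lengths are in m, angles in rad, forces in N, time in s.
With the tool pointing down it reaches from about 0.35 to 0.875 m from the base axis. Payload 15.5 kg.
Tool frame: the origin (TCP) lies on the centre line of the jaws, within the pads' length; the fingertips stand 25 mm ahead of it and the grasp point (between the pads) lies 6 mm ahead of it; z points along the fingers, y is the direction in which the jaws open and shut (so a half turn about z gives the same grasp; the last joint's range is limited). The gripper opens to 85 mm and grips with 20 to 120 N. Pads are 22 mm wide; open, the fingers measure 114 mm over their backs; the gripper's body (76 mm by 85 mm) begins 54 mm behind the grasp point. The pads swing forward as they close: fully open they stand 13 mm farther back than shut.
Start: joints at [-1.407, 0.494, 1.345, -0, 1.302, -0.096], TCP at [0.16, -0.604, 0.218] pointing down, gripper open.
Joint ranges: [-2.91, 2.91], [-0.82, 2.16], [0.22, 2.67], [-1.22, 4.37], [0.12, 2.79], [-3.08, 3.08]. Speed limits (rad/s): [1.89, 1.89, 2.57, 3.01, 3.01, 3.01].

## Interface

Orientations are given as a rotation vector (axis times angle).
In Python, from workcell import ctrl gives the robot as it stands.
- The arm moves only by the tool send_rows, never from a script. Its argument "steps" is a list of rows, each an object of numbers: "jaw": the opening, from 0 (shut) to 1 (fully open); "x", "y", "z": the shift along the tool's x, y, z in mm; "yaw": the turn about the tool's z in degrees. A call has 1 to 5 rows; each row shifts and turns the commanded pose from where the row before left it, along the tool's axes as they then stand; what a row does not reach is not made up. A row lasts 1/12 s, in which the tool goes at most 41.7 mm and 7.16 degrees, less where a joint would pass 70% of its speed; a pose out of reach is approached as far as the arm can. A call with a gripper value outside its range is refused whole. The fingers move at their own pace and stop on an object; "force" is the grip in N (left out, the last holds). Time passes only in rows, so rows that do not move let the fingers close. It gives the time, the measured TCP pose, the force and the opening at its end, in the units of the state.
- ctrl.state(): the state, without advancing time (a new reading comes with each control period).
- ctrl.read_camera(name): name is "scene" or "top" or "wrist"; returns a dict with "pixels" (480x640x3 uint8, red, green, blue), "z_map" (480x640 float32, m along the optical axis (not along the pixel's ray), 0 where there is no reading), "fovy" (degrees; the focal length in pixels is half the picture's height over the tangent of half this angle, whatever the lens; pixels are square), "cx", "cy" (the principal point, pixels), "R" (3x3) and "t" (3): a world point X has camera coordinates R X + t; the wrist camera has in their place "T_tool_cam" (4x4, takes a point from camera to tool coordinates, whose origin is the TCP and whose axes are the flange's). Camera axes: x right, y down, z forward; pixel columns grow to the right and rows downward; lengths in m; the calibration is good to about 2 mm. The wrist camera is an equidistant fisheye: a pixel r from the principal point sees the ray r / f radians off the axis. A picture is of the moment at which its call begins: read the wrist's pose just before it.
- ctrl.sign_off(): hands the job in, once; it reports no verdict.
The state is a dict: "t": time; "qpos": joint angles; "joint_vel": joint speeds; "effort": joint torques, N m; "ee_pos": TCP position; "tcp_rot": TCP orientation; "wrist_force": force on the tool from outside, world axes, zero at the start; "ft_torque": the same for the moment, N m; "finger_gap": finger opening in m.
Only numpy, scipy, OpenCV 4.12 (cv2) and the standard library are available. Lean on these libraries where they do the work, as an engineer would, in place of code of your own. Each camera call takes 0.05 s, during which the arm holds its last target.

## Task

Drying is over: take the pull pole from its sloping rack, hook it into the ring eye of the vent flap standing open on the dryer's roof, and with the hook in the ring swing the flap down fully shut. Then unhook and lay the pole back on the rack the way it lay. The dryer is hot, so only the pole may touch it; leave the kit parts on the bench where they are.

Things in the scene. Friction and masses are not known exactly. Their poses are not given: they have to be found in the camera images.
- dryer: Bench dryer, a white sheet-metal box fixed to the bench: 240 mm deep (x), 300 mm wide (y), roof at 205 mm. Origin under its centre, on the bench; its own -x is the front (door, handle and control panel, sticking out up to 31 mm in front of the front face), z up. The roof vent lies at the middle of its front edge.
- flap (a joint): Angle of the vent flap, rad: 0 = shut, flat on the roof; grows as the free edge swings up and back; 1.57 = upright, stop at 1.85. It starts between 1.35 and 1.75. A friction hinge (about 0.16 N m) holds it at any angle, so it must be drawn all the way down; about 2 N at the ring moves it.
- flap_hinge (a point): Middle of the flap's hinge line, at height 207 mm, 95 mm behind the dryer's front face. The hinge line runs along the dryer's y. The flap is an aluminium plate reaching 100 mm from the hinge, 160 mm wide, 4 mm thick. Axes as the flap: -x points from the hinge to the ring, y along the hinge.
- eye (a point): Centre of the steel ring eye fixed rigidly on the middle of the flap's free edge, 125 mm from the hinge line in the flap's plane. Opening 36 mm across, outside 50 mm, wire 7 mm. The way through the ring is parallel to the hinge line, so the hook enters sideways at any flap angle. About 330 mm up at the start; when shut, 30 mm in front of the dryer's front face at 207 mm.
- pole: Pull pole, 200 mm long, about 140 g: square wooden handle 120 x 22 x 22 mm, then a steel rod 9 mm thick with a side hook at its end, all flat in one plane (z = 0). Origin mid-handle, on its axis; x along the pole to the hook, y the way the prong points, z square off the rack's board. The 8 mm prong leaves the rod at x = 136 mm, runs 34 mm along +y, then bends back to its tip at x = 127, y = 38 mm.
- hook (a point): Middle of the hook's straight prong: in the pole's frame x = 136, y = 17, z = 0 mm. Axes as the pole.
- rack: Plywood rack fixed to the bench, 250 mm wide (y): a board at 35 degrees to the level, 120 mm long up the slope, rising along the rack's +x, so its face looks up and to -x. Origin under its centre, z up. The pole lies across the slope, hook end to the rack's -y, prong pointing uphill. The handle lies flat on the board, so fingers straddle it only square to the board.
- rack_handle (a point): Where the middle of the pole's handle belongs (the start is up to 10 mm off along the pole): halfway up the board, 11 mm off its face. Two pegs, 10 mm thick and 24 mm tall, stand 48 mm either side of it along the pole and stop the handle on its downhill side. Axes as the rack (z up).
- rack_hook (a point): Point on the rack where the end of the pole's rod (the root of the prong, x = 136 mm on the pole) belongs, 11 mm off the board.
- prong_root (a point): Point on the pole's axis where the prong leaves the rod: in the pole's frame x = 136, y = 0, z = 0 mm.
- slide_rail: Bystander: polished steel slide rail 200 mm long (y), 24 mm wide, with a carriage stop; up to 49 mm tall. Origin under its centre.
- servo: Bystander: black plastic servo, 90 x 30 mm over its lugs, 63 mm tall. Origin under its centre.
- gear_housing: Bystander: round purple plastic gear housing, 96 mm across (104 mm over its lugs), 50 mm tall. Origin under its centre.
- bumper_bar: Bystander: chrome bumper bar, 188 mm long (y), 66 mm deep, 29 mm tall. Origin under its long bar's middle.
Mind the look-alikes: they are no part of the job. Of the things that look like the pole, the larger one is meant.

How it is judged:
On the way, in this order (a step that is already met when the one before it is completed fails the run):
1. the hook's prong is through the ring eye while the flap still stands open (distance between hook and eye below 0.02 m and value of joint flap above 1.1 rad), for 0.1 s.
2. the flap has been swung more than halfway down with the hook still in the ring (distance between hook and eye below 0.024 m and value of joint flap below 0.6 rad), for 0.1 s.
At the end, for the whole second after the job is handed in: The flap is shut (within 0.06 rad, 6 mm at its free edge) and the pole lies at rest on the rack as it lay before: the middle of its handle within 35 mm and its hook end within 45 mm of their places (value of joint flap below 0.06 rad and distance between pole and rack_handle below 0.035 m and distance between prong_root and rack_hook below 0.045 m and linear speed of pole below 0.02 m/s and angular speed of pole below 0.2 rad/s); the robot touches nothing.
It fails at once if the gripper or arm touches the dryer or its flap (contact force between any of the fingers, the arm and dryer above 1 N).
It fails at once if a kit part on the bench is shifted by more than 20 mm (distance of any of slide_rail, servo, gear_housing, bumper_bar from where it was at the start of the episode above 0.02 m).
It also fails if it takes over 61 s, if anything falls off the work surface, if the arm or the gripper's body presses on something with over 40 N, if the wrist force passes 120 N, or if a joint passes its speed limit or range.

## Working session

There is one attempt and no reset: what is moved stays moved. The work goes in short steps, Python scripts to look and compute and a tool call to move; the robot and the scene stay as the last step left them, time stands still between calls to the robot, and variables do not carry over. Pictures are saved under pics/ and viewed, and the job is handed in when it is done.

Besides the shell and the picture viewer there is one more tool, called after ">>>" as name([rows], argument=value, ...), one row to a line, values as JSON. send_rows: Moves the arm, as the interface text tells. Its arguments: {"type":"object","properties":{"steps":{"type":"array","items":{"type":"object","properties":{"jaw":{"type":"number"},"x":{"type":"number"},"y":{"type":"number"},"z":{"type":"number"},"yaw":{"type":"number"}}}},"force":{"type":"number"}},"required":["steps"]}

```bash
mkdir -p pics; ls
cat > h.py <<'E'
import numpy as np, cv2, pickle
from workcell import ctrl
from scipy.spatial.transform import Rotation as Ro
def snap(name,fn):
    s=ctrl.state(); c=ctrl.read_camera(name); c['state']=s
    cv2.imwrite('pics/%s.png'%fn,cv2.cvtColor(c['pixels'],cv2.COLOR_RGB2BGR))
    pickle.dump(c,open('%s.pkl'%fn,'wb')); return c
def foc(c): return 240/np.tan(np.radians(c['fovy'])/2)
def world(c):
    f=foc(c); v,u=np.mgrid[0:480,0:640]; z=c['z_map']
    P=np.stack([(u-c['cx'])/f*z,(v-c['cy'])/f*z,z],-1)
    R=np.array(c['R']);t=np.array(c['t'])
    W=(P-t)@R
    W[z==0]=np.nan
    return W
def load(fn): return pickle.load(open(fn+'.pkl','rb'))
def proj(c,X):
    p=np.array(c['R'])@np.array(X)+np.array(c['t']); f=foc(c)
    return f*p[0]/p[2]+c['cx'],f*p[1]/p[2]+c['cy']
E
python3 - <<'E'
from h import *
for n in ['scene','top','wrist']:
    c=snap(n,n+'0'); print(n,c['fovy'],c['cx'],c['cy'],{k:np.round(c[k],3).tolist() for k in ('R','t','T_tool_cam') if k in c})
print(ctrl.state())
E
```

```text
pics
scene 49.73587146789782 315.5478513418787 232.13331359638698 {'R': [[0.863, 0.505, -0.009], [0.416, -0.721, -0.555], [-0.286, 0.475, -0.832]], 't': [-0.44, -0.135, 1.29]}
top 48.70307890351711 321.3599409626533 230.9524690402368 {'R': [[0.042, -0.999, 0.005], [-0.978, -0.042, -0.205], [0.205, 0.004, -0.979]], 't': [-0.039, 0.552, 1.375]}
wrist 65.70646984690485 318.7465428556676 240.84827738571752 {'T_tool_cam': [[0.001, -0.962, -0.273, 0.07], [1.0, 0.001, 0.0, 0.0], [0.0, -0.273, 0.962, -0.155], [0.0, 0.0, 0.0, 1.0]]}
{'t': 0.15, 'qpos': array([-1.40753160e+00,  4.94060180e-01,  1.34598634e+00,  2.68185081e-05,
        1.30252534e+00, -9.54861045e-02]), 'joint_vel': array([ 8.95934148e-05, -2.02622414e-03, -2.50598046e-03,  9.91683259e-04,
        1.49181647e-04,  5.33793457e-05]), 'effort': array([ 4.78901511e-04, -8.82541251e+01, -3.84064758e+01, -6.79144864e-05,
        7.02502497e-03, -5.72184911e-05]), 'ee_pos': array([ 0.15989239, -0.6038938 ,  0.21792581]), 'tcp_rot': array([-3.11436743e+00, -4.05174490e-01,  1.15220299e-05]), 'wrist_force': array([ 0.90579136, -1.04580688,  0.34079536]), 'ft_torque': array([ 0.00665503,  0.03204094, -0.00780065]), 'finger_gap': 0.08544166753514702}
```

View pics/scene0.png

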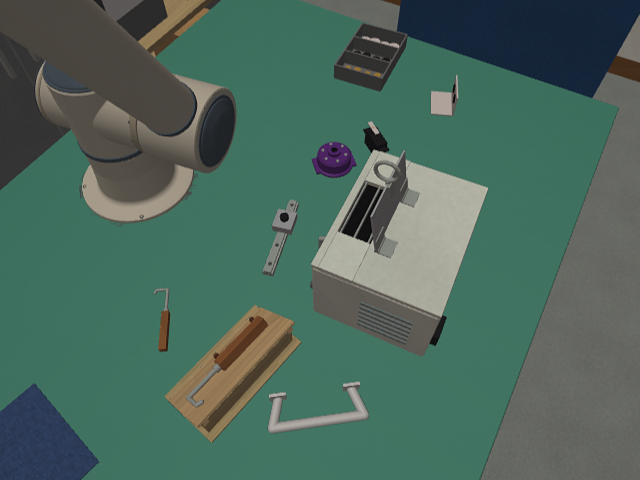

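View pics/top0.png

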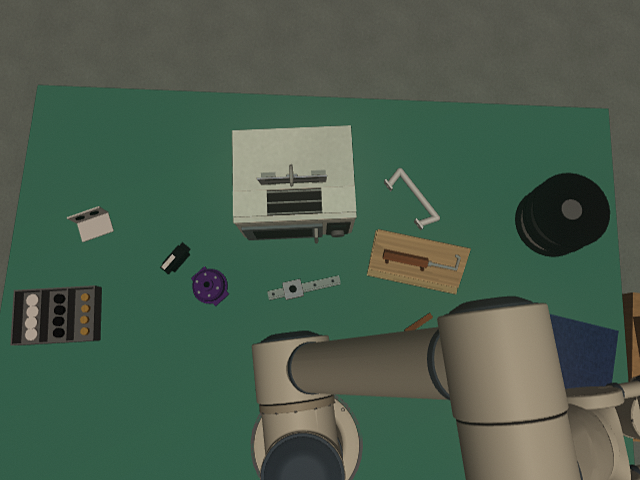

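View pics/wrist0.png

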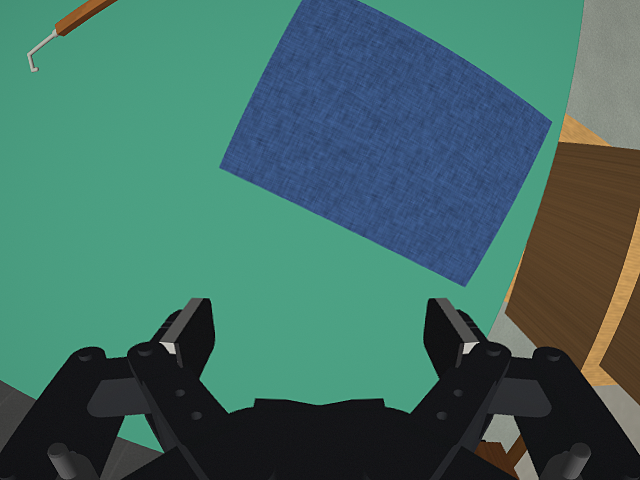

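Run:
```python
from h import *
c=load('top0'); im=cv2.imread('pics/top0.png')
a=im[215:310,350:485]; cv2.imwrite('pics/t_rack.png',cv2.resize(a,None,fx=5.5,fy=5.5,interpolation=cv2.INTER_CUBIC))
a=im[115:250,220:365]; cv2.imwrite('pics/t_dry.png',cv2.resize(a,None,fx=4.4,fy=4.4,interpolation=cv2.INTER_CUBIC))
im=cv2.imread('pics/scene0.png')
a=im[290:450,150:310]; cv2.imwrite('pics/s_rack.png',cv2.resize(a,None,fx=3.7,fy=3.7,interpolation=cv2.INTER_CUBIC))
W=world(load('top0')); 
for n,(u,v) in dict(roof=(270,140),roofR=(340,200),rackA=(400,240),rackB=(400,280),ring=(291,168),bench=(150,150)).items(): print(n,np.round(W[v,u],3))
```

```text
roof [0.749 0.122 0.206]
roofR [ 0.602 -0.059  0.204]
rackA [ 0.535 -0.226  0.072]
rackB [ 0.436 -0.238  0.003]
ring [0.628 0.055 0.356]
bench [0.783 0.49  0.003]
```

View pics/t_rack.png

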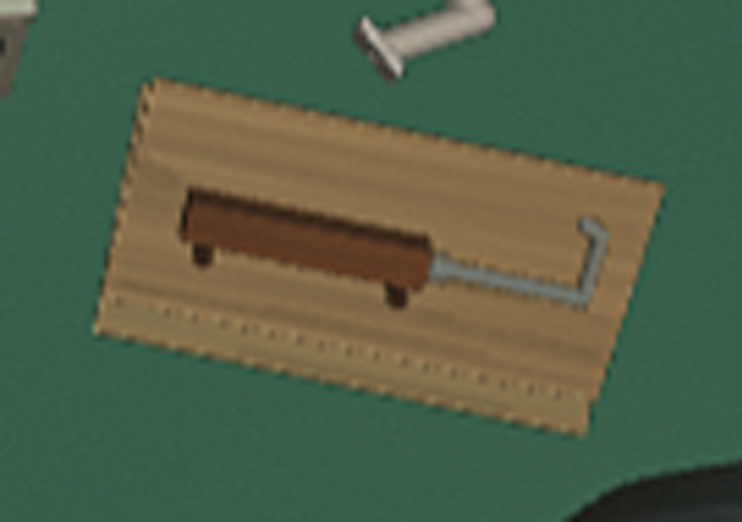

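View pics/t_dry.png

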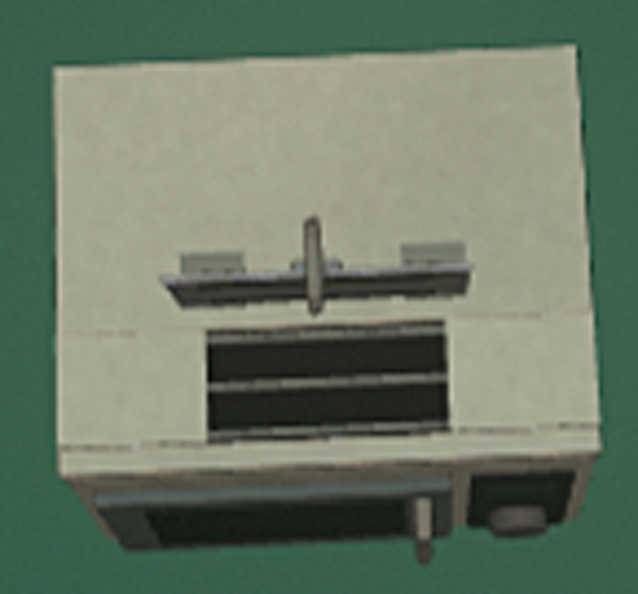

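View pics/s_rack.png

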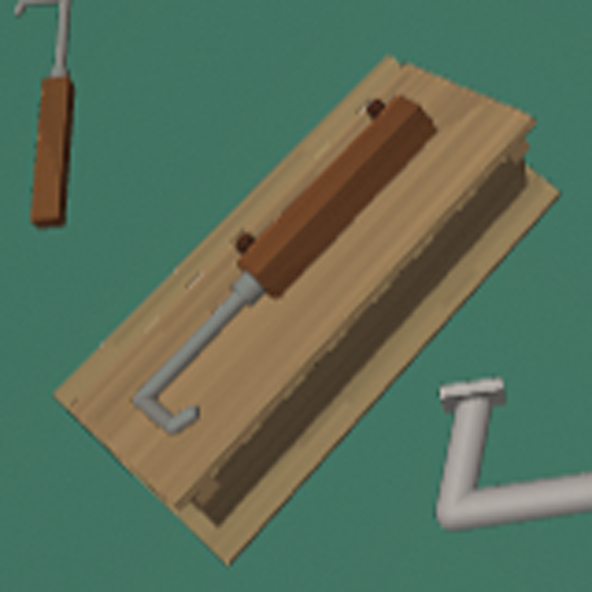

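Run:
```python
from h import *
c=load('top0');W=world(c); s=load('scene0');S=world(s)
def fit(P):
    P=P[~np.isnan(P).any(1)]; m=np.median(P,0)
    for _ in range(5):
        u,sv,vt=np.linalg.svd(P-P.mean(0),full_matrices=False); n=vt[2]; d=(P-P.mean(0))@n; P=P[np.abs(d)<2.5*max(d.std(),1e-3)]
    return P.mean(0),n*np.sign(n[2]),d.std(),len(P)
# board: polygon in the top image uphill region
m=np.zeros((480,640),np.uint8); cv2.fillPoly(m,[np.array([[379,232],[466,251],[464,257],[378,240]])],1)
p,n,sd,k=fit(W[m>0]); print('board',p,n,sd,k,'tilt',np.degrees(np.arccos(n[2])))
up=np.array([-n[0],-n[1]]);up/=np.linalg.norm(up); print('rack yaw',np.degrees(np.arctan2(up[1],up[0])))
m=np.zeros((480,640),np.uint8); cv2.fillPoly(m,[np.array([[190,415],[165,393],[260,305],[290,330]])],1)
p2,n2,sd,k=fit(S[m>0]); print('boardS',p2,n2,sd,k,'tilt',np.degrees(np.arccos(n2[2])))
# all points of rack: heights above board
for nm,A,img,(u0,u1,v0,v1),pp,nn in [('top',W,c['pixels'],(372,468,228,296),p,n),('scene',S,s['pixels'],(165,300,300,440),p2,n2)]:
    B=A[v0:v1,u0:u1].reshape(-1,3); h=(B-pp)@nn
    rgb=img[v0:v1,u0:u1].reshape(-1,3).astype(int)
    sel=(h>0.014)&(h<0.03)
    Q=B[sel]; print(nm,len(Q),'hmax',np.nanpercentile(h[sel],[50,90]))
    sat=rgb.max(1)-rgb.min(1)
    H=Q[sat[sel]>35]; G=B[(h>0.007)&(h<0.02)&(sat<22)]
    ee=np.array([-np.sin(np.arctan2(-nn[1],-nn[0])),np.cos(np.arctan2(-nn[1],-nn[0])),0]) # rack +y
    print(' handle mean',H.mean(0),len(H)); 
    x=(H-H.mean(0))@ee; print(' extent',x.min(),x.max()); u_,s_,vt=np.linalg.svd(H-H.mean(0),full_matrices=False); print(' dir',vt[0]*np.sign(-vt[0]@ee))
    print(' grey',len(G),G.mean(0) if len(G) else '', ((G-H.mean(0))@ee).min() if len(G) else '')
```

```text
board [ 0.52453384 -0.27712131  0.0740799 ] [-0.63330378  0.10786562  0.76634935] 0.0024767055712981273 698 tilt 39.97281394325907
rack yaw -9.665979895121987
boardS [ 0.48271402 -0.28238818  0.04869024] [-0.60306049  0.10063235  0.79132242] 0.007276546189559032 4512 tilt 37.69073396505614
top 1027 hmax [0.02189264 0.02793781]
 handle mean [ 0.44049825 -0.24140346  0.0286652 ] 839
 extent -0.1823979350543912 0.08133217179226879
 dir [-0.73593868 -0.263664   -0.62359888]
 grey 102 [ 0.47121532 -0.3426094   0.0594286 ] -0.14968648381514627
scene 1743 hmax [0.01955573 0.02748532]
 handle mean [ 0.41740521 -0.25161232  0.02105284] 1710
 extent -0.11477060130415853 0.10314895459844323
 dir [-0.71445538 -0.54076478 -0.44398983]
 grey 265 [ 0.47678561 -0.34827035  0.06614958] -0.11945796136991842
```

Run:
```python
from h import *
im=cv2.imread('pics/wrist0.png'); cv2.imwrite('pics/w_f.png',cv2.resize(im[280:480,60:330],None,fx=2.9,fy=2.9,interpolation=cv2.INTER_CUBIC))
c=load('wrist0'); f=foc(c); v,u=np.mgrid[0:480,0:640]; dx=u-c['cx'];dy=v-c['cy'];r=np.hypot(dx,dy)+1e-9;th=r/f
z=c['z_map']; P=np.stack([z*np.tan(th)*dx/r,z*np.tan(th)*dy/r,z,np.ones_like(z)],-1)
T=np.array(c['T_tool_cam']); Q=P@T.T
m=(z>0)&(Q[...,2]<0.04)&(Q[...,2]>-0.15)&(Q[...,1]<0)
A=Q[m]; print(A.min(0),A.max(0))
for z0 in np.arange(-0.06,0.03,0.005):
    B=A[(A[:,2]>z0)&(A[:,2]<z0+0.005)]
    if len(B): print(round(z0,3),len(B),'y',np.round([B[:,1].min(),B[:,1].max()],4),'x',np.round([B[:,0].min(),B[:,0].max()],4))
```

```text
[-0.01291935 -0.07412067 -0.12014572  1.        ] [ 2.15057816e-02 -3.50185101e-05 -2.43198234e-02  1.00000000e+00]
-0.06 387 y [-0.0557 -0.0415] x [-0.0045  0.0127]
-0.055 488 y [-0.056  -0.0416] x [-0.0108  0.0121]
-0.05 450 y [-0.0561 -0.0417] x [-0.0108  0.0122]
-0.045 420 y [-0.0561 -0.0417] x [-0.0108  0.0122]
-0.04 376 y [-0.0563 -0.0416] x [-0.0109  0.0122]
-0.035 315 y [-0.0544 -0.0416] x [-0.0109  0.012 ]
-0.03 155 y [-0.0481 -0.0417] x [-0.0111  0.0115]
-0.025 2 y [-0.0429 -0.0426] x [-0.0078 -0.0001]
```

View pics/w_f.png

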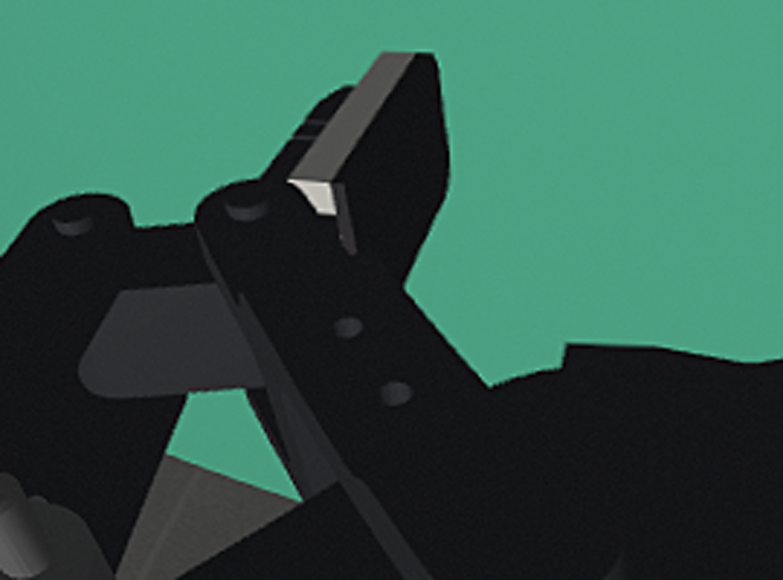

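Run:
```python
from h import *
c=load('wrist0'); f=foc(c); v,u=np.mgrid[0:480,0:640]; dx=u-c['cx'];dy=v-c['cy'];r=np.hypot(dx,dy)+1e-9;th=r/f
z=c['z_map']; P=np.stack([z*np.tan(th)*dx/r,z*np.tan(th)*dy/r,z,np.ones_like(z)],-1)
Q=P@np.array(c['T_tool_cam']).T
for p in [(150,250),(300,250),(320,300),(200,301),(205,320),(175,340),(400,400),(60,100),(150,185)]: print(p,np.round(Q[p[1],p[0]],4),z[p[1],p[0]])
print(np.round(c['T_tool_cam'],4))
```

```text
(150, 250) [-0.0471 -0.1905  0.2182  1.    ] 0.39110303
(300, 250) [-0.0466 -0.0193  0.2194  1.    ] 0.39204463
(320, 300) [-0.105   0.0019  0.2201  1.    ] 0.408714
(200, 301) [ 0.0118 -0.0439 -0.0335  1.    ] 0.13284136
(205, 320) [ 0.0045 -0.0424 -0.0349  1.    ] 0.1334659
(175, 340) [ 0.0114 -0.0438 -0.0616  1.    ] 0.10590085
(400, 400) [-0.2523  0.1067  0.2186  1.    ] 0.44747064
(60, 100) [ 0.1356 -0.3035  0.2178  1.    ] 0.34089842
(150, 185) [ 0.0265 -0.182   0.2178  1.    ] 0.37065262
[[ 7.000e-04 -9.621e-01 -2.728e-01  6.970e-02]
 [ 1.000e+00  7.000e-04  0.000e+00  4.000e-04]
 [ 2.000e-04 -2.728e-01  9.621e-01 -1.552e-01]
 [ 0.000e+00  0.000e+00  0.000e+00  1.000e+00]]
```

```bash
cat > fitp.py <<'E'
from h import *
from scipy.optimize import least_squares
t=load('top0'); s=load('scene0')
pts={'root':(136,0,0),'bend':(136,34,0),'tip':(127,38,0),'junc':(60,0,0)}
ob=[]
for k,p in dict(root=(586,293),bend=(602,235),tip=(586,223),junc=(432,266)).items(): ob.append((t,k,(350+p[0]/5.5,215+p[1]/5.5)))
for k,p in dict(root=(143,401),bend=(178,428),tip=(194,410)).items(): ob.append((s,k,(150+p[0]/3.7,290+p[1]/3.7)))
def pose(q):
    yaw=q[3]; # rack yaw
    Rr=Ro.from_euler('z',yaw).as_matrix(); a=np.radians(35)
    up=Rr@[np.cos(a),0,np.sin(a)]; px=Rr@[0,-1,0]; n=np.cross(px,up)
    return np.stack([px,up,n],1),np.array(q[:3])
def res(q):
    R,o=pose(q); r=[]
    for c,k,uv in ob:
        r+=list(np.array(proj(c,R@(np.array(pts[k])/1000)+o))-uv)
    return np.array(r)
if __name__=='__main__':
    S=least_squares(res,[0.48,-0.25,0.06,-0.2],loss='soft_l1'); print(S.x,np.degrees(S.x[3])); print(np.round(res(S.x),1))
    R,o=pose(S.x)
    for k in pts: print(k,np.round(R@(np.array(pts[k])/1000)+o,4))
E
python3 fitp.py
```

```text
[ 0.48326537 -0.24299534  0.06020637 -0.11493103] -6.585063175134649
[-0.6 -0.3 -0.5 -1.1 -0.6 -0.8 -0.9  0.2 -0.5  0.3 -0.9 -0.5 -0.5  0.9]
root [ 0.4677 -0.3781  0.0602]
bend [ 0.4953 -0.3813  0.0797]
tip [ 0.4996 -0.3727  0.082 ]
junc [ 0.4764 -0.3026  0.0602]
```

```bash
cat > plan.py <<'E'
from h import *
import sys
# usage: goal x y z ang(deg of tool x in world), nrows
def ang(s):
    R=Ro.from_rotvec(s['tcp_rot']).as_matrix(); return np.degrees(np.arctan2(R[1,0],R[0,0])),R
def show():
    s=ctrl.state(); a,R=ang(s)
    print('t %.2f'%s['t'],'pos',np.round(s['ee_pos']*1000,1),'ang %.2f'%a,'tilt %.2f'%np.degrees(np.arccos(-R[2,2])),'F',np.round(s['wrist_force'],1),'gap %.1f'%(s['finger_gap']*1000),'q',np.round(s['qpos'],2)); return s
def plan(goal,a1,n,start=None,a0=None):
    s=ctrl.state(); a,R=ang(s)
    p=s['ee_pos']*1000 if start is None else np.array(start,float); a=a if a0 is None else a0
    d=np.array(goal)-p; da=(a1-a+180)%360-180
    rows=[]
    for i in range(n):
        th=np.radians(a+da*i/n); w=d/n
        x=np.cos(th)*w[0]+np.sin(th)*w[1]; y=np.sin(th)*w[0]-np.cos(th)*w[1]
        rows.append(dict(x=round(x,1),y=round(y,1),z=round(-w[2],1),yaw=round(-da/n,2)))
    for r in rows: print(r)
if __name__=='__main__':
    show(); v=[float(q) for q in sys.argv[1:]]
    if v: plan(v[:3],v[3],int(v[4]))
E
python3 plan.py 475 -310 290 81 12
```

```text
t 0.15 pos [ 159.9 -603.9  217.9] ang 14.82 tilt 0.06 F [ 0.9 -1.   0.3] gap 85.4 q [-1.41  0.49  1.35  0.    1.3  -0.1 ]
{'x': np.float64(31.7), 'y': np.float64(-17.0), 'z': np.float64(-6.0), 'yaw': np.float64(-5.51)}
{'x': np.float64(33.1), 'y': np.float64(-13.8), 'z': np.float64(-6.0), 'yaw': np.float64(-5.51)}
{'x': np.float64(34.3), 'y': np.float64(-10.6), 'z': np.float64(-6.0), 'yaw': np.float64(-5.51)}
{'x': np.float64(35.2), 'y': np.float64(-7.2), 'z': np.float64(-6.0), 'yaw': np.float64(-5.51)}
{'x': np.float64(35.7), 'y': np.float64(-3.8), 'z': np.float64(-6.0), 'yaw': np.float64(-5.51)}
{'x': np.float64(35.9), 'y': np.float64(-0.4), 'z': np.float64(-6.0), 'yaw': np.float64(-5.51)}
{'x': np.float64(35.8), 'y': np.float64(3.1), 'z': np.float64(-6.0), 'yaw': np.float64(-5.51)}
{'x': np.float64(35.3), 'y': np.float64(6.5), 'z': np.float64(-6.0), 'yaw': np.float64(-5.51)}
{'x': np.float64(34.5), 'y': np.float64(9.9), 'z': np.float64(-6.0), 'yaw': np.float64(-5.51)}
{'x': np.float64(33.4), 'y': np.float64(13.1), 'z': np.float64(-6.0), 'yaw': np.float64(-5.51)}
{'x': np.float64(32.0), 'y': np.float64(16.3), 'z': np.float64(-6.0), 'yaw': np.float64(-5.51)}
{'x': np.float64(30.3), 'y': np.float64(19.3), 'z': np.float64(-6.0), 'yaw': np.float64(-5.51)}
```

>>> send_rows([
  {"jaw": 1,"x": 32,"y": -17,"z": -6,"yaw": -5.5},
  {"jaw": 1,"x": 33,"y": -14,"z": -6,"yaw": -5.5},
  {"jaw": 1,"x": 34,"y": -11,"z": -6,"yaw": -5.5},
  {"jaw": 1,"x": 35,"y": -7,"z": -6,"yaw": -5.5},
  {"jaw": 1,"x": 36,"y": -4,"z": -6,"yaw": -5.5},
])

```text
t: 0.57
ee_pos: [0.2919, -0.48, 0.2485]
tcp_rot: [-2.927, -1.14, 0.0]
wrist_force: [0.4, -0.8, 1.2]
finger_gap: 0.0855
```

>>> send_rows([
  {"jaw": 1,"x": 36,"y": 0,"z": -6,"yaw": -5.5},
  {"jaw": 1,"x": 36,"y": 3,"z": -6,"yaw": -5.5},
  {"jaw": 1,"x": 35,"y": 6,"z": -6,"yaw": -5.5},
  {"jaw": 1,"x": 34,"y": 10,"z": -6,"yaw": -5.5},
  {"jaw": 1,"x": 33,"y": 13,"z": -6,"yaw": -5.5},
])

```text
t: 0.98
ee_pos: [0.4229, -0.3584, 0.2786]
tcp_rot: [-2.572, -1.804, 0.0]
wrist_force: [1.6, -1.0, 0.3]
finger_gap: 0.0856
```

>>> send_rows([
  {"jaw": 1,"x": 32,"y": 16,"z": -6,"yaw": -5.5},
  {"jaw": 1,"x": 30,"y": 19,"z": -6,"yaw": -5.5},
  {"jaw": 1},
])

```text
invalid input
```

Run:
```python
from plan import *
show(); snap('wrist','wrist1'); snap('scene','scene1'); show()
```

```text
t 0.98 pos [ 422.9 -358.4  278.6] ang 70.10 tilt 0.01 F [ 1.6 -1.   0.3] gap 85.6 q [-0.81  0.34  1.43 -0.    1.37 -0.46]
t 1.08 pos [ 425.2 -356.9  279.2] ang 70.31 tilt 0.10 F [-1.  -0.4  0.7] gap 85.2 q [-0.81  0.34  1.43  0.    1.37 -0.46]
```

View pics/wrist1.png

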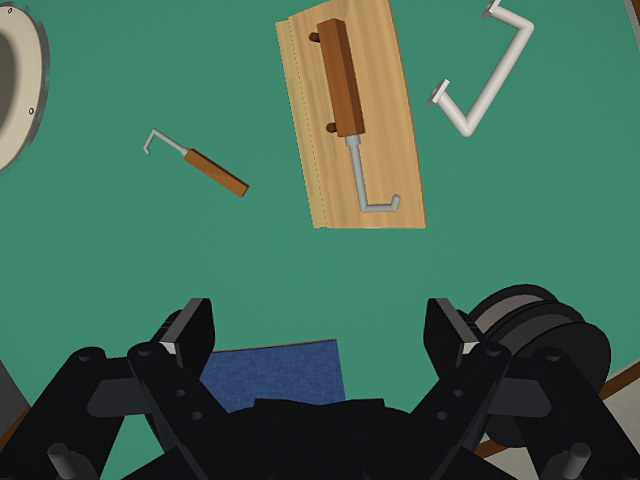

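View pics/scene1.png

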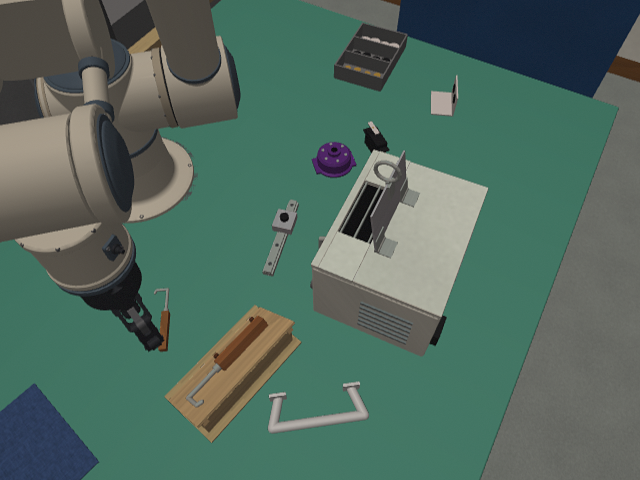

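Run:
```python
from h import *
im=cv2.imread('pics/wrist1.png'); cv2.imwrite('pics/w1c.png',cv2.resize(im[0:240,260:440],None,fx=3.2,fy=2.5*1.28,interpolation=cv2.INTER_CUBIC)[:600*2])
print(cv2.imread('pics/w1c.png').shape)
im=cv2.imread('pics/wrist1.png'); cv2.imwrite('pics/w1c.png',cv2.resize(im[5:235,270:430],None,fx=2.6,fy=2.6,interpolation=cv2.INTER_CUBIC))
im=cv2.imread('pics/scene1.png'); cv2.imwrite('pics/s1c.png',cv2.resize(im[230:370,60:200],None,fx=4,fy=4,interpolation=cv2.INTER_CUBIC))
W=world(load('scene1'))
for v in range(300,356,4):
    print(v,[tuple(np.round(W[v,u]*1000).astype(int)) for u in (135,142,148,154,160)])
```

```text
(768, 576, 3)
300 [(np.int64(449), np.int64(-351), np.int64(391)), (np.int64(232), np.int64(-255), np.int64(1)), (np.int64(242), np.int64(-248), np.int64(-1)), (np.int64(253), np.int64(-242), np.int64(-1)), (np.int64(265), np.int64(-236), np.int64(1))]
304 [(np.int64(464), np.int64(-360), np.int64(410)), (np.int64(457), np.int64(-350), np.int64(385)), (np.int64(248), np.int64(-256), np.int64(0)), (np.int64(260), np.int64(-250), np.int64(1)), (np.int64(270), np.int64(-243), np.int64(-1))]
308 [(np.int64(466), np.int64(-363), np.int64(407)), (np.int64(460), np.int64(-354), np.int64(383)), (np.int64(253), np.int64(-263), np.int64(-3)), (np.int64(263), np.int64(-256), np.int64(-4)), (np.int64(278), np.int64(-251), np.int64(2))]
312 [(np.int64(470), np.int64(-368), np.int64(407)), (np.int64(248), np.int64(-276), np.int64(-2)), (np.int64(467), np.int64(-353), np.int64(376)), (np.int64(272), np.int64(-264), np.int64(1)), (np.int64(284), np.int64(-258), np.int64(4))]
316 [(np.int64(473), np.int64(-372), np.int64(407)), (np.int64(460), np.int64(-360), np.int64(369)), (np.int64(468), np.int64(
[... 1707 characters left out ...]
1), np.int64(0)), (np.int64(488), np.int64(-384), np.int64(361)), (np.int64(495), np.int64(-380), np.int64(361)), (np.int64(481), np.int64(-369), np.int64(318))]
348 [(np.int64(292), np.int64(-345), np.int64(3)), (np.int64(301), np.int64(-337), np.int64(-2)), (np.int64(494), np.int64(-389), np.int64(365)), (np.int64(479), np.int64(-378), np.int64(321)), (np.int64(341), np.int64(-322), np.int64(15))]
352 [(np.int64(296), np.int64(-351), np.int64(0)), (np.int64(308), np.int64(-344), np.int64(-1)), (np.int64(317), np.int64(-337), np.int64(-3)), (np.int64(328), np.int64(-332), np.int64(-1)), (np.int64(341), np.int64(-326), np.int64(3))]<stdin>:8: RuntimeWarning: invalid value encountered in cast
```

View pics/w1c.png

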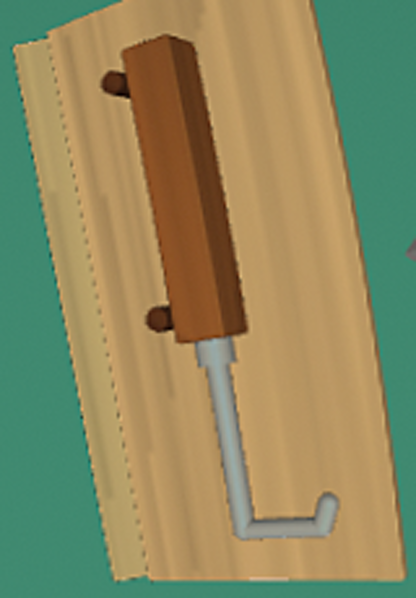

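View pics/s1c.png

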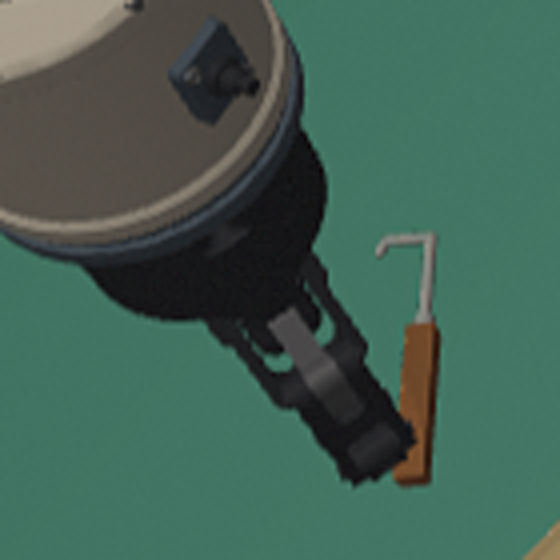

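Run:
```python
from h import *
s=load('scene1')
for z in (0.255,0.267,0.29,0.304,0.32): print(z,[np.round(proj(s,(x,y,z)),1) for x,y in ((.465,-.371),(.479,-.377))])
```

```text
0.255 [array([161.6, 356. ]), array([166.4, 364. ])]
0.267 [array([159.6, 353.1]), array([164.4, 361.2])]
0.29 [array([155.4, 347.3]), array([160.3, 355.5])]
0.304 [array([152.7, 343.6]), array([157.7, 351.9])]
0.32 [array([149.6, 339.2]), array([154.6, 347.7])]
```

>>> send_rows([
  {"jaw": 0.2,"x": 22,"y": 8,"z": 0,"yaw": -5},
  {"jaw": 0.2,"x": 20,"y": 8,"z": 0,"yaw": -5},
  {"jaw": 0.2,"x": 0,"y": 0,"z": 0,"yaw": 0},
  {"jaw": 0.2,"x": 0,"y": 0,"z": 0,"yaw": 0},
  {"jaw": 0.2,"x": 0,"y": 0,"z": 0,"yaw": 0},
])

```text
t: 1.5
ee_pos: [0.4497, -0.3251, 0.2782]
tcp_rot: [-2.411, -2.014, 0.001]
wrist_force: [-0.2, 0.6, -0.4]
finger_gap: 0.0255
```

```bash
cat >> h.py <<'E'
def wtool(c):
    f=foc(c); v,u=np.mgrid[0:480,0:640]; dx=u-c['cx'];dy=v-c['cy'];r=np.hypot(dx,dy)+1e-9;th=r/f
    z=c['z_map']; P=np.stack([z*np.tan(th)*dx/r,z*np.tan(th)*dy/r,z,np.ones_like(z)],-1)
    Q=(P@np.array(c['T_tool_cam']).T)[...,:3]; Q[z==0]=np.nan; return Q
def wworld(c):
    s=c['state']; return wtool(c)@Ro.from_rotvec(s['tcp_rot']).as_matrix().T+s['ee_pos']
def wproj(c,X):
    s=c['state']; q=Ro.from_rotvec(s['tcp_rot']).as_matrix().T@(np.array(X)-s['ee_pos'])
    T=np.array(c['T_tool_cam']); p=T[:3,:3].T@(q-T[:3,3]); r=np.hypot(p[0],p[1]); th=np.arctan2(r,p[2])*foc(c)
    return c['cx']+th*p[0]/r,c['cy']+th*p[1]/r
E
python3 - <<'E'
from plan import *
show(); c=snap('wrist','wrist2'); Q=wtool(c)
m=(Q[...,2]<0.06)&(Q[...,2]>-0.1)&(Q[...,1]<0.06)&(Q[...,1]>-.06)&(abs(Q[...,0])<.03)
A=Q[m]
for z0 in np.arange(-0.06,0.05,0.004):
    B=A[(A[:,2]>z0)&(A[:,2]<z0+0.004)]; B=B[B[:,1]<0]
    if len(B): print(round(z0,3),len(B),'y',np.round([B[:,1].min(),B[:,1].max()],4),'x',np.round([B[:,0].min(),B[:,0].max()],4))
E
```

```text
t 1.50 pos [ 449.7 -325.1  278.2] ang 79.74 tilt 0.03 F [-0.2  0.6 -0.4] gap 25.5 q [-0.73  0.34  1.43 -0.    1.37 -0.55]
-0.06 566 y [-0.0426 -0.0135] x [-0.0076  0.0141]
-0.056 221 y [-0.0333 -0.0136] x [-0.0066  0.0135]
-0.052 490 y [-0.0233 -0.0119] x [-0.0115  0.0118]
-0.048 182 y [-0.0186 -0.012 ] x [-0.0114  0.0115]
-0.044 222 y [-0.0259 -0.012 ] x [-0.0109  0.0115]
-0.04 234 y [-0.0257 -0.0119] x [-0.0114  0.0114]
-0.036 212 y [-0.0258 -0.0119] x [-0.0111  0.0114]
-0.032 198 y [-0.0258 -0.012 ] x [-0.0112  0.0112]
-0.028 189 y [-0.0258 -0.012 ] x [-0.0112  0.0116]
-0.024 158 y [-0.0256 -0.012 ] x [-0.0093  0.0113]
-0.02 99 y [-0.0243 -0.012 ] x [-0.011  0.011]
-0.016 22 y [-0.0123 -0.0121] x [-0.001   0.0087]
```

View pics/wrist2.png

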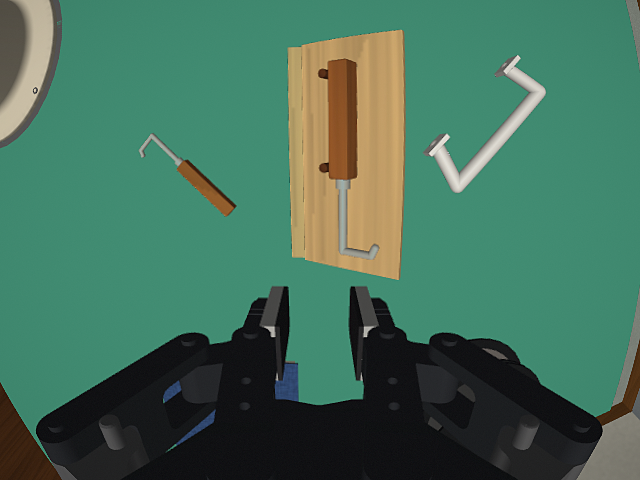

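Run:
```python
from h import *
im=cv2.imread('pics/wrist2.png'); cv2.imwrite('pics/w2c.png',cv2.resize(im[40:290,280:420],None,fx=2.4*1.6,fy=2.4*1.6,interpolation=cv2.INTER_CUBIC)[:])
im=cv2.imread('pics/w2c.png'); print(im.shape); cv2.imwrite('pics/w2c1.png',im[:480]); cv2.imwrite('pics/w2c2.png',im[480:])
c=load('wrist2'); W=wworld(c); m=np.zeros((480,640),np.uint8)
cv2.fillPoly(m,[np.array([[306,50],[325,45],[325,255],[306,255]])],1)
cv2.fillPoly(m,[np.array([[365,40],[400,40],[398,268],[385,268],[385,235],[365,225]])],1)
P=W[m>0];P=P[~np.isnan(P).any(1)]
for _ in range(6):
    u,s,vt=np.linalg.svd(P-P.mean(0),full_matrices=False); n=vt[2]*np.sign(vt[2][2]); d=(P-P.mean(0))@n; P0=P.mean(0); P=P[abs(d)<2.5*max(d.std(),.001)]
print('board',P0,n,d.std(),len(P),'tilt',np.degrees(np.arccos(n[2])),'yaw',np.degrees(np.arctan2(-n[1],-n[0])))
for nm,(u,v) in dict(root=(342,249),bend=(372,254),rod=(342,215),jn=(341,190),hA=(335,90),hB=(335,160)).items(): print(nm,np.round(W[v,u]*1000,1),'h',round(float((W[v,u]-P0)@n)*1000,1))
```

```text
(960, 538, 3)
board [ 0.49933125 -0.27207083  0.05552683] [-0.56610725  0.09497199  0.81884241] 0.0007236730045264928 11232 tilt 35.030917673772436 yaw -9.523443041337888
root [ 466.2 -373.6   63.4] h 15.6
bend [ 494.8 -378.3   82.1] h 14.2
rod [ 472.1 -338.3   61.7] h 14.2
jn [ 475.3 -312.5   62.4] h 15.4
hA [ 486.5 -213.    66.4] h 21.7
hB [ 474.4 -281.3   67.6] h 23.1
```

View pics/w2c1.png

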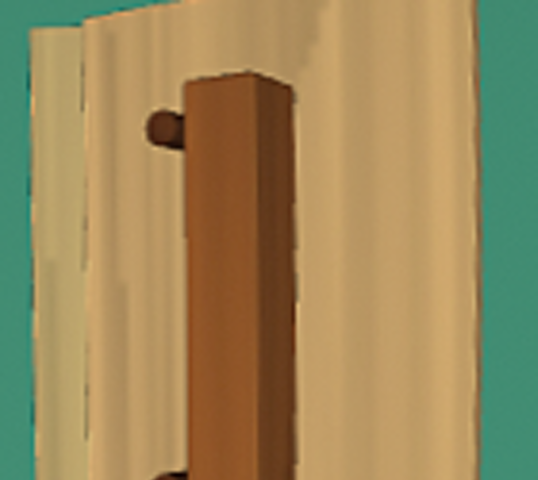

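View pics/w2c2.png

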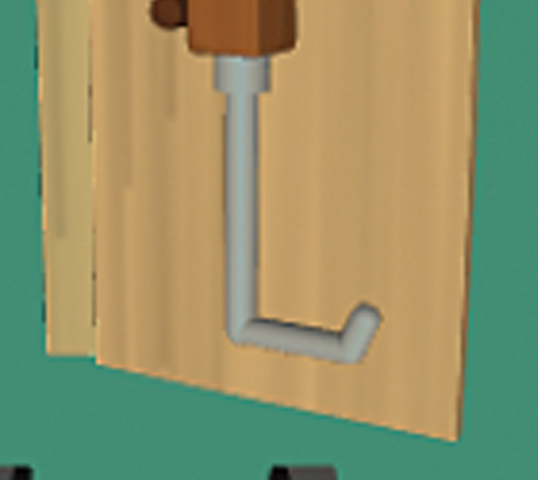

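Run:
```python
from h import *
c=load('wrist2'); W=wworld(c); P0=np.array([0.49933125,-0.27207083,0.05552683]); n=np.array([-0.56610725,0.09497199,0.81884241])
yaw=np.radians(-9.52); px=np.array([np.sin(yaw),-np.cos(yaw),0]); up=np.cross(n,px)
rgb=c['pixels'].astype(int); sat=rgb.max(2)-rgb.min(2)
D=W-P0; h=D@n; a=D@px; u=D@up
reg=np.zeros((480,640),bool); reg[55:270,300:410]=True
g=reg&(h>.008)&(h<.025)&(sat<30)
A,U,H=a[g]*1e3,u[g]*1e3,h[g]*1e3
rod=(U<U.min()+11)
print('along max',np.percentile(A,[1,99]),A.max(),'n',g.sum())
for lo in range(int(A.min()),int(A.max()),8):
    q=(A>=lo)&(A<lo+8); print(lo,q.sum(),'u',np.round([U[q].min(),U[q].max()],1),'hmax %.1f'%np.percentile(H[q],95))
b=reg&(h>.018)&(h<.03)&(sat>50)
A2,U2=a[b]*1e3,u[b]*1e3; print('handle along',np.percentile(A2,[.5,99.5]),'u',np.percentile(U2,[1,99]))
brd=reg
```

```text
along max [ 33.36737879 110.81900151] 111.54131232443481 n 909Traceback (most recent call last):
  File "<stdin>", line 12, in <module>
    return umr_minimum(a, axis, None, out, keepdims, initial, where)
ValueError: zero-size array to reduction operation minimum which has no identity
```

Run:
```python
from h import *
c=load('wrist2'); W=wworld(c); P0=np.array([0.49933125,-0.27207083,0.05552683]); n=np.array([-0.56610725,0.09497199,0.81884241])
yaw=np.radians(-9.52); px=np.array([np.sin(yaw),-np.cos(yaw),0]); up=np.cross(n,px)
rgb=c['pixels'].astype(int); sat=rgb.max(2)-rgb.min(2)
D=W-P0; h=D@n; a=D@px; u=D@up
reg=np.zeros((480,640),bool); reg[55:270,300:410]=True
g=reg&(h>.008)&(h<.025)&(sat<30)
A,U,H=a[g]*1e3,u[g]*1e3,h[g]*1e3
for lo in range(30,112,8):
    q=(A>=lo)&(A<lo+8); 
    if q.sum(): print(lo,q.sum(),'u',np.round([U[q].min(),U[q].max()],1),'hmax %.1f'%np.percentile(H[q],95))
b=reg&(h>.018)&(h<.03)&(sat>50)
A2,U2=a[b]*1e3,u[b]*1e3; print('handle along',np.percentile(A2,[.5,99.5]),'u',np.percentile(U2,[1,99]),b.sum())
# rack edges along
r=reg&(abs(h)<.003); print('board u',np.nanpercentile(u[r],[.2,99.8])*1e3)
for X in (0.082,0.09): pass
uc=None
```

```text
30 70 u [-15.5  -1.2] hmax 19.0
38 84 u [-15.7  -2.8] hmax 18.5
46 61 u [-13.1  -6.2] hmax 16.0
54 62 u [-13.4  -6.4] hmax 16.0
62 62 u [-13.1  -5.8] hmax 15.7
70 60 u [-13.4  -6.2] hmax 16.1
78 61 u [-13.   -6.3] hmax 16.0
86 57 u [-12.7  -5.7] hmax 16.1
94 109 u [-12.9  31.3] hmax 16.0
102 247 u [-13.3  29.8] hmax 15.8
110 29 u [-11.8  26.3] hmax 15.1
handle along [-86.4483626   31.29847513] u [-28.62739196   0.86436494] 2502
board u [-69.66826477  50.2097724 ]
```

```bash
python3 plan.py 474.1 -327.1 100 80.48 5
```

```text
t 1.55 pos [ 449.5 -325.4  278.2] ang 79.72 tilt 0.02 F [ 0.2 -0.3  0.2] gap 18.2 q [-0.73  0.34  1.43 -0.    1.37 -0.55]
{'x': np.float64(0.5), 'y': np.float64(4.9), 'z': np.float64(35.6), 'yaw': np.float64(-0.15)}
{'x': np.float64(0.5), 'y': np.float64(4.9), 'z': np.float64(35.6), 'yaw': np.float64(-0.15)}
{'x': np.float64(0.5), 'y': np.float64(4.9), 'z': np.float64(35.6), 'yaw': np.float64(-0.15)}
{'x': np.float64(0.5), 'y': np.float64(4.9), 'z': np.float64(35.6), 'yaw': np.float64(-0.15)}
{'x': np.float64(0.5), 'y': np.float64(4.9), 'z': np.float64(35.6), 'yaw': np.float64(-0.15)}
```

>>> send_rows([
  {"jaw": 0.19,"x": 0.5,"y": 5,"z": 35,"yaw": -0.2},
  {"jaw": 0.19,"x": 0.5,"y": 5,"z": 35,"yaw": -0.2},
  {"jaw": 0.19,"x": 0.5,"y": 5,"z": 35,"yaw": -0.2},
  {"jaw": 0.19,"x": 0.5,"y": 5,"z": 35,"yaw": -0.2},
  {"jaw": 0.19,"x": 0.5,"y": 4.5,"z": 35,"yaw": 0},
])

```text
t: 1.97
ee_pos: [0.4742, -0.3273, 0.1019]
tcp_rot: [2.397, 2.03, 0.0]
wrist_force: [0.5, 0.3, -0.8]
finger_gap: 0.0162
```

Run:
```python
from plan import *
show(); c=snap('wrist','wrist3'); show(); snap('scene','scene3')
im=cv2.imread('pics/scene3.png'); cv2.imwrite('pics/s3c.png',cv2.resize(im[260:450,110:310],None,fx=3.5,fy=3.5,interpolation=cv2.INTER_CUBIC))
```

```text
t 1.97 pos [ 474.2 -327.3  101.9] ang 80.51 tilt 0.03 F [ 0.5  0.3 -0.8] gap 16.2 q [-0.71  0.56  1.6  -0.    0.98 -0.54]
t 2.02 pos [ 472.4 -325.3   95.8] ang 80.50 tilt 0.42 F [-3.   2.5 -9.6] gap 15.9 q [-0.71  0.57  1.6   0.    0.98 -0.54]
```

View pics/wrist3.png

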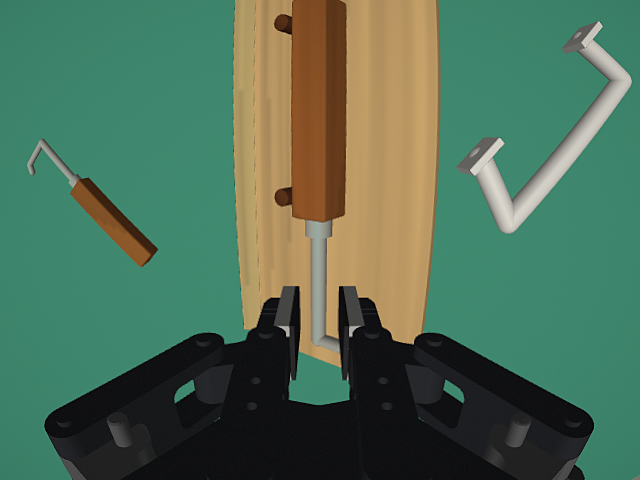

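View pics/s3c.png

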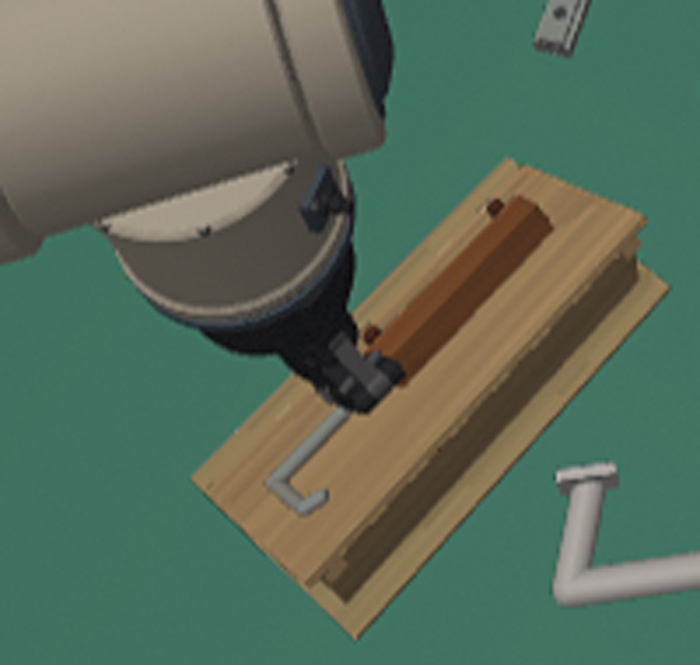

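>>> send_rows([
  {"jaw": 0.19,"x": 0,"y": 0,"z": 5,"yaw": 0},
  {"jaw": 0.19,"x": 0,"y": 0,"z": 5,"yaw": 0},
  {"jaw": 0.19,"x": 0,"y": 0,"z": 5,"yaw": 0},
  {"jaw": 0.19,"x": 0,"y": 0,"z": 0,"yaw": 0},
])

```text
t: 2.4
ee_pos: [0.4747, -0.3269, 0.0891]
tcp_rot: [2.395, 2.031, 0.0]
wrist_force: [0.3, 0.9, -0.5]
finger_gap: 0.0161
```

```bash
python3 plan.py 474.1 -327.1 50 80.48 5
```

```text
t 2.40 pos [ 474.7 -326.9   89.1] ang 80.60 tilt 0.07 F [ 0.3  0.9 -0.5] gap 16.1 q [-0.71  0.58  1.61  0.    0.95 -0.54]
{'x': np.float64(-0.1), 'y': np.float64(-0.1), 'z': np.float64(7.8), 'yaw': np.float64(0.02)}
{'x': np.float64(-0.1), 'y': np.float64(-0.1), 'z': np.float64(7.8), 'yaw': np.float64(0.02)}
{'x': np.float64(-0.1), 'y': np.float64(-0.1), 'z': np.float64(7.8), 'yaw': np.float64(0.02)}
{'x': np.float64(-0.1), 'y': np.float64(-0.1), 'z': np.float64(7.8), 'yaw': np.float64(0.02)}
{'x': np.float64(-0.1), 'y': np.float64(-0.1), 'z': np.float64(7.8), 'yaw': np.float64(0.02)}
```

>>> send_rows([
  {"jaw": 0.19,"x": 0,"y": 0,"z": 4,"yaw": 0},
  {"jaw": 0.19,"x": 0,"y": 0,"z": 4,"yaw": 0},
  {"jaw": 0.19,"x": 0,"y": 0,"z": 2,"yaw": 0},
  {"jaw": 0.19,"x": 0,"y": 0,"z": 0,"yaw": 0},
])

```text
t: 2.73
ee_pos: [0.4744, -0.3263, 0.0781]
tcp_rot: [-2.395, -2.032, 0.0]
wrist_force: [-1.0, 0.6, 0.2]
finger_gap: 0.0162
```

>>> send_rows([
  {"jaw": 0.19,"x": 0,"y": 0,"z": 4,"yaw": 0},
  {"jaw": 0.19,"x": 0,"y": 0,"z": 4,"yaw": 0},
  {"jaw": 0.19,"x": 0,"y": 0,"z": 0,"yaw": 0},
])

```text
t: 2.98
ee_pos: [0.4743, -0.3262, 0.0696]
tcp_rot: [-2.395, -2.032, 0.0]
wrist_force: [-0.6, 1.0, -1.4]
finger_gap: 0.0163
```

Run:
```python
from plan import *
c=snap('wrist','wrist4'); show(); snap('scene','scene4')
im=cv2.imread('pics/scene4.png'); cv2.imwrite('pics/s4c.png',cv2.resize(im[320:430,170:280],None,fx=5,fy=5,interpolation=cv2.INTER_CUBIC))
```

```text
t 3.03 pos [ 474.4 -326.3   69.9] ang 80.63 tilt 0.05 F [-0.2 -0.2  0. ] gap 16.4 q [-0.71  0.61  1.62 -0.    0.91 -0.54]
```

View pics/wrist4.png

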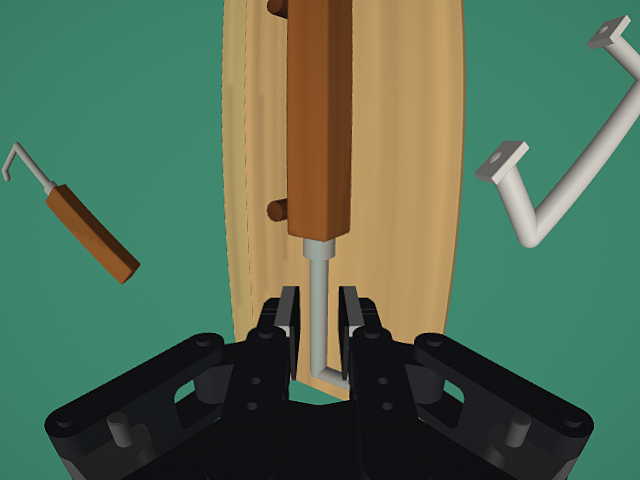

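View pics/s4c.png

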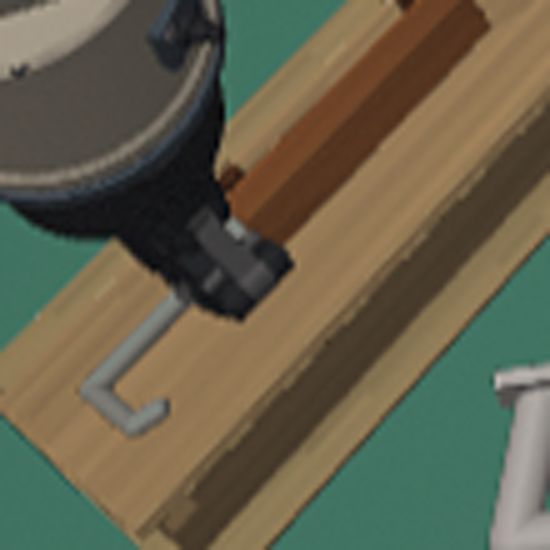

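>>> send_rows([
  {"jaw": 0.19,"x": 0,"y": 0,"z": 5,"yaw": 0},
  {"jaw": 0.19,"x": 0,"y": 0,"z": 5,"yaw": 0},
  {"jaw": 0.19,"x": 0,"y": 0,"z": 3,"yaw": 0},
  {"jaw": 0.19,"x": 0,"y": 0,"z": 0,"yaw": 0},
])

```text
t: 3.42
ee_pos: [0.4742, -0.3262, 0.0565]
tcp_rot: [-2.395, -2.032, 0.0]
wrist_force: [1.3, 0.5, -0.4]
finger_gap: 0.0161
```

Run:
```python
from plan import *
show();c=snap('wrist','wrist5'); show(); Q=wtool(c)
im=cv2.imread('pics/wrist5.png'); cv2.imwrite('pics/w5c.png',cv2.resize(im[230:420,240:400],None,fx=3.6,fy=3.1,interpolation=cv2.INTER_CUBIC))
A=Q.reshape(-1,3); A=A[(A[:,2]<0.01)&(A[:,2]>-.05)&(abs(A[:,0])<.02)]
for sgn in (-1,1):
  for z0 in np.arange(-.032,0,.003):
    B=A[(A[:,1]*sgn>.005)&(A[:,2]>z0)&(A[:,2]<z0+.003)]
    if len(B): print(sgn,round(z0,3),len(B),np.round([B[:,1].min(),B[:,1].max()],4))
```

```text
t 3.42 pos [ 474.2 -326.2   56.5] ang 80.62 tilt 0.07 F [ 1.3  0.5 -0.4] gap 16.1 q [-0.71  0.63  1.63 -0.    0.89 -0.54]
t 3.47 pos [ 474.4 -326.3   56.9] ang 80.63 tilt 0.05 F [-1.4 -1.3  0.6] gap 15.7 q [-0.71  0.63  1.63  0.    0.89 -0.54]
-1 -0.032 120 [-0.0211 -0.0074]
-1 -0.029 152 [-0.0211 -0.0073]
-1 -0.026 129 [-0.0212 -0.0073]
-1 -0.023 120 [-0.0211 -0.0074]
-1 -0.02 83 [-0.0195 -0.0073]
-1 -0.017 26 [-0.0139 -0.0074]
-1 -0.014 9 [-0.0075 -0.0074]
-1 -0.011 1 [-0.0052 -0.0052]
-1 -0.008 27 [-0.0061 -0.0052]
-1 -0.005 15 [-0.0067 -0.0058]
1 -0.032 124 [0.0085 0.0221]
1 -0.029 651 [0.0087 0.0578]
1 -0.026 1013 [0.0087 0.0595]
1 -0.023 905 [0.0085 0.052 ]
1 -0.02 915 [0.0087 0.048 ]
1 -0.017 934 [0.0088 0.0433]
1 -0.014 873 [0.0085 0.039 ]
1 -0.011 792 [0.0053 0.0355]
1 -0.008 617 [0.0053 0.0305]
1 -0.005 448 [0.0071 0.0265]
1 -0.002 403 [0.0137 0.022 ]
```

View pics/w5c.png

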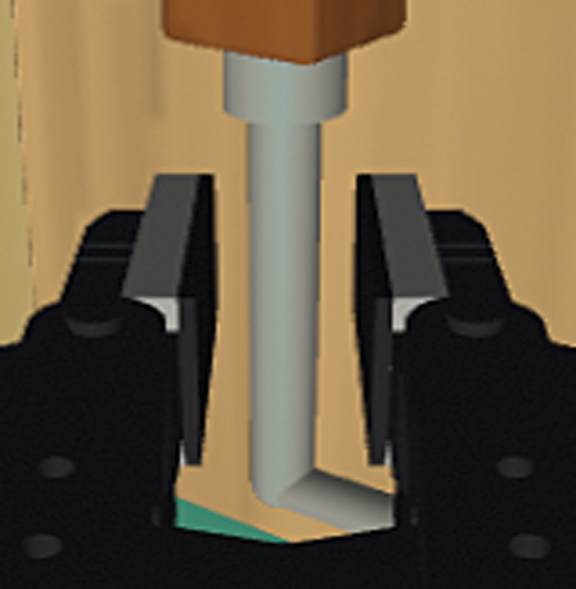

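>>> send_rows([
  {"jaw": 0.145,"x": 0,"y": -0.3,"z": 0,"yaw": 0},
  {"jaw": 0.145,"x": 0,"y": 0,"z": 0,"yaw": 0},
  {"jaw": 0.145,"x": 0,"y": 0,"z": 3,"yaw": 0},
  {"jaw": 0.145,"x": 0,"y": 0,"z": 3,"yaw": 0},
  {"jaw": 0.145,"x": 0,"y": 0,"z": 2,"yaw": 0},
])

```text
t: 3.88
ee_pos: [0.4742, -0.3264, 0.049]
tcp_rot: [-2.395, -2.032, 0.0]
wrist_force: [-0.9, 0.9, 0.4]
finger_gap: 0.0122
```

>>> send_rows([
  {"jaw": 0.145,"x": 0,"y": 0,"z": 2,"yaw": 0},
  {"jaw": 0.145,"x": 0,"y": 0,"z": 1,"yaw": 0},
  {"jaw": 0.145,"x": 0,"y": 0,"z": 0,"yaw": 0},
])

```text
t: 4.13
ee_pos: [0.4742, -0.3263, 0.0461]
tcp_rot: [-2.395, -2.032, 0.0]
wrist_force: [0.3, -0.3, 0.0]
finger_gap: 0.0122
```

Run:
```python
from plan import *
show();c=snap('wrist','wrist6'); show(); Q=wtool(c)
im=cv2.imread('pics/wrist6.png'); cv2.imwrite('pics/w6c.png',cv2.resize(im[230:420,240:400],None,fx=3.6,fy=3.1,interpolation=cv2.INTER_CUBIC))
```

```text
t 4.13 pos [ 474.2 -326.3   46.1] ang 80.63 tilt 0.03 F [ 0.3 -0.3  0. ] gap 12.2 q [-0.71  0.64  1.64 -0.    0.86 -0.54]
t 4.18 pos [ 474.2 -326.3   46.2] ang 80.63 tilt 0.02 F [-0.5 -0.3  0.7] gap 12.4 q [-0.71  0.64  1.64  0.    0.86 -0.54]
```

View pics/w6c.png

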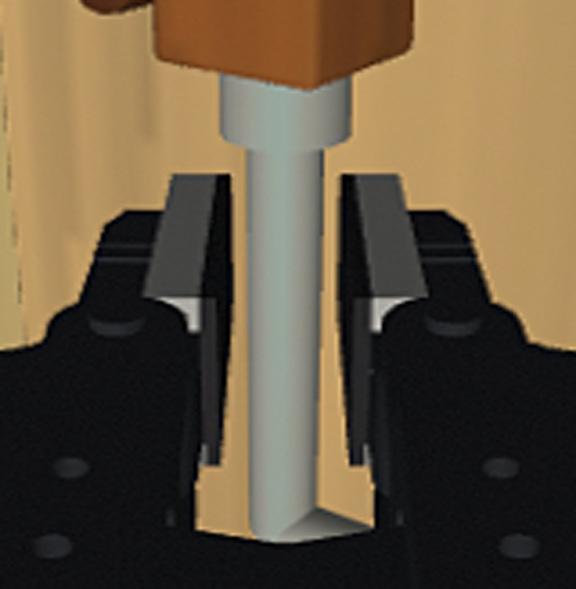

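>>> send_rows([
  {"jaw": 0.145,"x": 0,"y": 0,"z": 1.5,"yaw": 0},
  {"jaw": 0.145,"x": 0,"y": 0,"z": 1.5,"yaw": 0},
  {"jaw": 0.145,"x": 0,"y": 0,"z": 0,"yaw": 0},
])

```text
t: 4.43
ee_pos: [0.4743, -0.3264, 0.0432]
tcp_rot: [-2.395, -2.032, 0.0]
wrist_force: [-0.4, 0.6, -0.2]
finger_gap: 0.0124
```

>>> send_rows([
  {"jaw": 0.145,"x": 0,"y": 0,"z": 1,"yaw": 0},
  {"jaw": 0.145,"x": 0,"y": 0,"z": 1,"yaw": 0},
  {"jaw": 0.145,"x": 0,"y": 0,"z": 0,"yaw": 0},
])

```text
t: 4.68
ee_pos: [0.4745, -0.3265, 0.0415]
tcp_rot: [2.395, 2.032, 0.0]
wrist_force: [-1.6, 0.9, 4.1]
finger_gap: 0.0122
```

>>> send_rows([
  {"jaw": 0.0,"x": 0,"y": 0,"z": 0,"yaw": 0},
  {"jaw": 0.0,"x": 0,"y": 0,"z": 0.5,"yaw": 0},
  {"jaw": 0.0,"x": 0,"y": 0,"z": 0,"yaw": 0},
  {"jaw": 0.0,"x": 0,"y": 0,"z": 0,"yaw": 0},
  {"jaw": 0.0,"x": 0,"y": 0,"z": 0,"yaw": 0},
], force=100)

```text
t: 5.1
ee_pos: [0.4743, -0.3266, 0.0412]
tcp_rot: [2.395, 2.032, -0.0]
wrist_force: [-1.5, -1.7, 7.1]
finger_gap: 0.0045
```

Run:
```python
from plan import *
show();c=snap('wrist','wrist7'); show(); Q=wtool(c)
im=cv2.imread('pics/wrist7.png'); cv2.imwrite('pics/w7c.png',cv2.resize(im[200:420,240:400],None,fx=3.6,fy=2.7,interpolation=cv2.INTER_CUBIC))
```

```text
t 5.10 pos [ 474.3 -326.6   41.2] ang 80.64 tilt 0.03 F [-1.5 -1.7  7.1] gap 4.5 q [-0.71  0.65  1.64 -0.    0.85 -0.54]
t 5.15 pos [ 474.3 -326.6   41.2] ang 80.63 tilt 0.03 F [-2.2 -0.7  9.5] gap 4.1 q [-0.71  0.65  1.64 -0.    0.85 -0.54]
```

View pics/w7c.png

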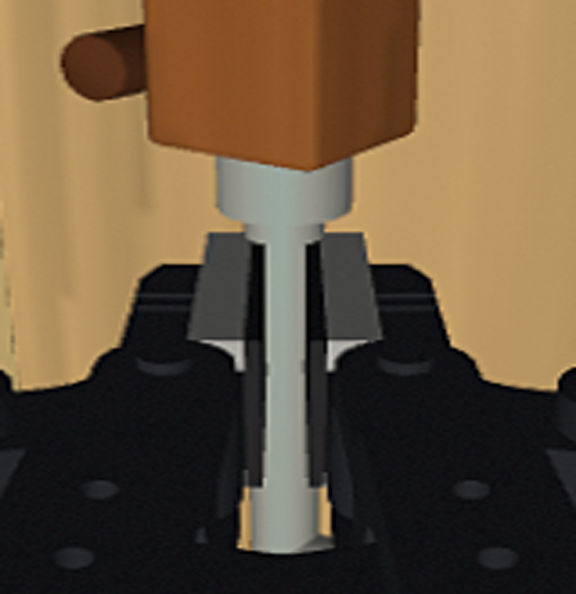

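>>> send_rows([
  {"jaw": 0.118,"x": 0,"y": 0,"z": -0.5,"yaw": 0},
  {"jaw": 0.118,"x": 0,"y": 0,"z": 0,"yaw": 0},
  {"jaw": 0.118,"x": 0,"y": 0,"z": 1,"yaw": 0},
  {"jaw": 0.118,"x": 0,"y": 0,"z": 1,"yaw": 0},
  {"jaw": 0.118,"x": 0,"y": 0,"z": 0,"yaw": 0},
], force=40)

```text
t: 5.57
ee_pos: [0.4747, -0.3266, 0.0402]
tcp_rot: [2.395, 2.032, 0.0]
wrist_force: [-3.5, 2.9, 19.6]
finger_gap: 0.0103
```

Run:
```python
from plan import *
c=snap('wrist','wrist8'); show(); Q=wtool(c); W=wworld(c)
A=Q.reshape(-1,3); A=A[(A[:,2]<0.01)&(A[:,2]>-.05)&(abs(A[:,0])<.02)]
B=A[(A[:,1]<-.0045)&(A[:,1]>-.03)]
for z0 in np.arange(-.032,0,.002):
    b=B[(B[:,2]>z0)&(B[:,2]<z0+.002)]
    if len(b): print(round(z0,3),len(b),np.round([b[:,1].min(),b[:,1].max()],4))
im=cv2.imread('pics/wrist8.png'); cv2.imwrite('pics/w8c.png',cv2.resize(im[200:420,240:400],None,fx=3.6,fy=2.7,interpolation=cv2.INTER_CUBIC))
```

```text
t 5.62 pos [ 474.7 -326.6   40.2] ang 80.63 tilt 0.07 F [-2.9  3.2 19.2] gap 9.9 q [-0.71  0.65  1.64  0.    0.85 -0.54]
-0.032 96 [-0.0179 -0.0045]
-0.03 79 [-0.0179 -0.0045]
-0.028 74 [-0.0176 -0.0046]
-0.026 86 [-0.018  -0.0046]
-0.024 116 [-0.0178 -0.0046]
-0.022 88 [-0.0168 -0.0045]
-0.02 75 [-0.0163 -0.0045]
-0.018 28 [-0.016  -0.0046]
-0.016 5 [-0.0103 -0.005 ]
-0.002 11 [-0.0078 -0.0056]
```

View pics/w8c.png

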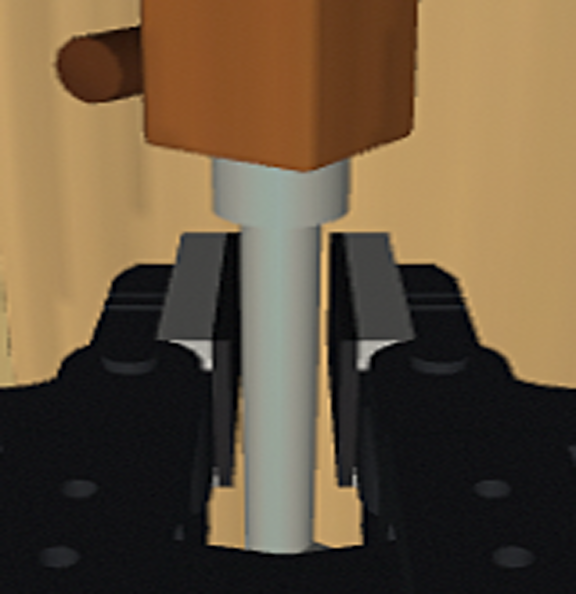

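Run:
```python
from plan import *
for f in ('wrist6','wrist7','wrist8'):
    c=load(f); Q=wtool(c); print(f, c['state']['ee_pos']*1e3)
    # slices of image rows, columns near pads
    for r in (290,300,310,320):
        row=Q[r,290:345]; print(r,[(i+290,*np.round(row[i,1:]*1e3,1).tolist()) for i in range(0,55,3)])
```

```text
wrist6 [ 474.19725413 -326.31350748   46.0692954 ]
290 [(290, -10.7, -20.7), (293, -9.6, -20.4), (296, -8.4, -20.3), (299, -7.2, -20.3), (302, -6.0, -20.5), (305, -5.9, 5.8), (308, -3.8, -14.7), (311, -2.6, -14.4), (314, -1.3, -16.3), (317, -0.1, -17.4), (320, 1.1, -15.9), (323, 2.3, -16.0), (326, 3.5, -15.9), (329, 4.8, -13.5), (332, 6.5, -3.4), (335, 7.0, -20.5), (338, 8.1, -21.1), (341, 9.4, -20.5), (344, 10.6, -20.5)]
300 [(290, -10.1, -29.7), (293, -9.0, -29.7), (296, -7.8, -30.0), (299, -6.7, -29.9), (302, -5.6, -30.2), (305, -5.9, 5.0), (308, -3.9, -13.6), (311, -2.6, -15.9), (314, -1.3, -16.4), (317, -0.1, -16.5), (320, 1.1, -17.1), (323, 2.3, -15.9), (326, 3.6, -15.7), (329, 4.9, -14.0), (332, 6.6, -3.0), (335, 6.6, -29.3), (338, 7.7, -29.5), (341, 8.8, -29.9), (344, 10.0, -29.7)]
310 [(290, -9.4, -38.9), (293, -8.4, -38.2), (296, -7.4, -38.5), (299, -6.3, -38.6), (302, -5.6, -31.1), (305, -6.0, 6.3), (308, -4.0, -12.4), (311, -2.6, -14.9), (314, -1.4, -16.0), (317, -0.1, -17.1), (320, 1.1, -16.6), (323, 2.4, -16.2), (326, 3.6, -15.6), (329, 5.0, -11.8), (332, 6.7, -2.6), (3
[... 2856 characters left out ...]
96, -7.4, -38.1), (299, -6.3, -38.6), (302, -5.2, -39.5), (305, -4.5, -30.6), (308, -3.7, -21.4), (311, -2.5, -21.8), (314, -1.3, -21.9), (317, -0.1, -23.9), (320, 1.1, -21.8), (323, 2.3, -22.8), (326, 3.5, -21.1), (329, 5.2, -6.5), (332, 5.5, -30.9), (335, 6.3, -37.9), (338, 7.3, -38.8), (341, 8.4, -37.9), (344, 9.4, -38.8)]
320 [(290, -9.0, -45.7), (293, -8.0, -45.6), (296, -7.0, -45.8), (299, -6.0, -44.6), (302, -5.0, -45.6), (305, -4.6, -30.7), (308, -3.8, -20.8), (311, -2.5, -21.3), (314, -1.3, -22.8), (317, -0.1, -22.8), (320, 1.1, -22.6), (323, 2.3, -21.9), (326, 3.5, -21.6), (329, 5.2, -8.6), (332, nan, nan), (335, 6.0, -45.9), (338, 6.9, -46.5), (341, 7.9, -45.9), (344, 9.0, -44.8)]
```

>>> send_rows([
  {"jaw": 0.19,"x": 0,"y": 0,"z": -2,"yaw": 0},
  {"jaw": 0.19,"x": 0,"y": 0,"z": -15,"yaw": 0},
  {"jaw": 0.19,"x": 0,"y": 0,"z": -25,"yaw": 0},
  {"jaw": 0.19,"x": 0,"y": 0,"z": -25,"yaw": 7},
  {"jaw": 0.19,"x": 0,"y": 0,"z": -5,"yaw": 7},
])

```text
t: 6.03
ee_pos: [0.4756, -0.3274, 0.1147]
tcp_rot: [2.626, 1.717, 0.002]
wrist_force: [1.2, -1.3, 0.8]
finger_gap: 0.0161
```

```bash
python3 plan.py 480.3 -377.7 115 -9.5 11
```

```text
t 6.03 pos [ 475.6 -327.4  114.7] ang 66.34 tilt 0.24 F [ 1.2 -1.3  0.8] gap 16.1 q [-0.71  0.55  1.58  0.    1.01 -0.29]
{'x': np.float64(-4.0), 'y': np.float64(2.2), 'z': np.float64(-0.0), 'yaw': np.float64(6.89)}
{'x': np.float64(-3.7), 'y': np.float64(2.7), 'z': np.float64(-0.0), 'yaw': np.float64(6.89)}
{'x': np.float64(-3.4), 'y': np.float64(3.1), 'z': np.float64(-0.0), 'yaw': np.float64(6.89)}
{'x': np.float64(-3.0), 'y': np.float64(3.5), 'z': np.float64(-0.0), 'yaw': np.float64(6.89)}
{'x': np.float64(-2.5), 'y': np.float64(3.8), 'z': np.float64(-0.0), 'yaw': np.float64(6.89)}
{'x': np.float64(-2.0), 'y': np.float64(4.1), 'z': np.float64(-0.0), 'yaw': np.float64(6.89)}
{'x': np.float64(-1.5), 'y': np.float64(4.3), 'z': np.float64(-0.0), 'yaw': np.float64(6.89)}
{'x': np.float64(-1.0), 'y': np.float64(4.5), 'z': np.float64(-0.0), 'yaw': np.float64(6.89)}
{'x': np.float64(-0.5), 'y': np.float64(4.6), 'z': np.float64(-0.0), 'yaw': np.float64(6.89)}
{'x': np.float64(0.1), 'y': np.float64(4.6), 'z': np.float64(-0.0), 'yaw': np.float64(6.89)}
{'x': np.float64(0.6), 'y': np.float64(4.5), 'z': np.float64(-0.0), 'yaw': np.float64(6.89)}
```

>>> send_rows([
  {"jaw": 0.19,"x": -4,"y": 2,"z": 0,"yaw": 7},
  {"jaw": 0.19,"x": -4,"y": 3,"z": 0,"yaw": 7},
  {"jaw": 0.19,"x": -3,"y": 3,"z": 0,"yaw": 7},
  {"jaw": 0.19,"x": -3,"y": 4,"z": 0,"yaw": 7},
  {"jaw": 0.19,"x": -2,"y": 4,"z": 0,"yaw": 7},
])

```text
t: 6.45
ee_pos: [0.4774, -0.3496, 0.1112]
tcp_rot: [-3.025, -0.847, 0.0]
wrist_force: [0.2, 0.1, -0.3]
finger_gap: 0.0166
```

>>> send_rows([
  {"jaw": 0.19,"x": -2,"y": 4,"z": 0,"yaw": 7},
  {"jaw": 0.19,"x": -1,"y": 4,"z": 0,"yaw": 7},
  {"jaw": 0.19,"x": -1,"y": 4.5,"z": 0,"yaw": 7},
  {"jaw": 0.19,"x": 0,"y": 4.5,"z": 0,"yaw": 6},
  {"jaw": 0.19,"x": 0,"y": 4.5,"z": 0,"yaw": 7},
])

```text
t: 6.87
ee_pos: [0.4801, -0.3715, 0.1111]
tcp_rot: [-3.14, 0.073, 0.0]
wrist_force: [0.2, 0.0, -0.0]
finger_gap: 0.0159
```

>>> send_rows([
  {"jaw": 0.19,"x": 0.5,"y": 5,"z": 0,"yaw": 7},
  {"jaw": 0.19,"x": 0,"y": 4,"z": 10,"yaw": 0},
  {"jaw": 0.19,"x": 0,"y": 0,"z": 0,"yaw": 0},
])

```text
t: 7.12
ee_pos: [0.4791, -0.3804, 0.0995]
tcp_rot: [-3.131, 0.251, 0.002]
wrist_force: [0.1, 0.7, -1.4]
finger_gap: 0.016
```

Run:
```python
from plan import *
show();c=snap('wrist','wrist9'); show()
cv2.imwrite('pics/w9c.png',cv2.resize(cv2.imread('pics/wrist9.png')[200:420,220:420],None,fx=3.4,fy=2.7,interpolation=cv2.INTER_CUBIC))
plan([480.3,-377.7,70],-9.5,3)
```

```text
t 7.12 pos [ 479.1 -380.4   99.5] ang -9.17 tilt 0.10 F [ 0.1  0.7 -1.4] gap 16.0 q [-0.77  0.61  1.5  -0.    1.03  0.96]
t 7.17 pos [ 479.1 -380.   100. ] ang -9.12 tilt 0.12 F [0.1 0.3 0.4] gap 16.4 q [-0.77  0.61  1.5   0.    1.03  0.96]
{'x': np.float64(0.3), 'y': np.float64(-0.8), 'z': np.float64(10.0), 'yaw': np.float64(0.13)}
{'x': np.float64(0.3), 'y': np.float64(-0.8), 'z': np.float64(10.0), 'yaw': np.float64(0.13)}
{'x': np.float64(0.3), 'y': np.float64(-0.8), 'z': np.float64(10.0), 'yaw': np.float64(0.13)}
```

View pics/wrist9.png

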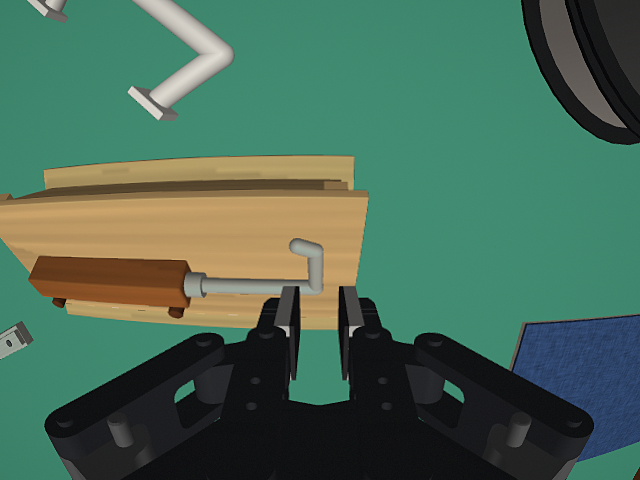

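View pics/w9c.png

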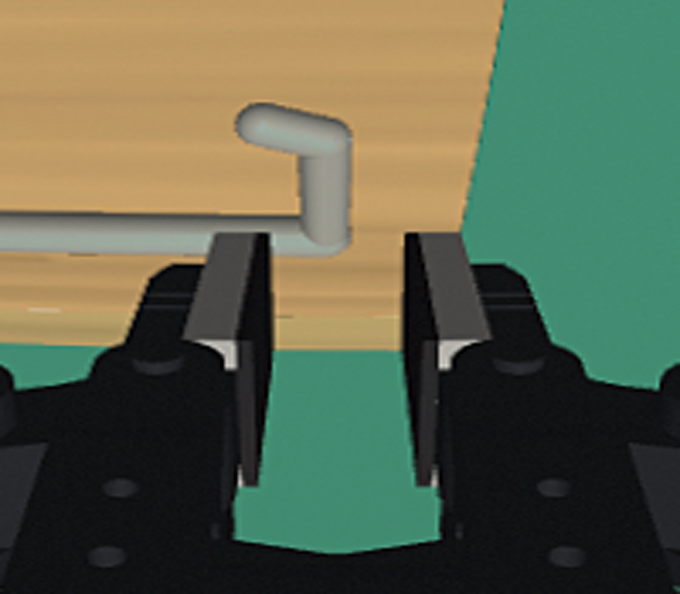

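Run:
```python
from plan import *
c=load('wrist9'); Q=wtool(c); W=wworld(c)
for (cu,cv) in ((325,170),(325,200),(325,225),(300,135)):
    u=int(220+cu/3.4); v=int(200+cv/2.7); print((u,v),np.round(Q[v,u]*1e3,1),np.round(W[v,u]*1e3,1))
v=int(200+190/2.7)
print([(u,*np.round(Q[v,u]*1e3,1).tolist()) for u in range(300,332,2)])
```

```text
(315, 262) [ 9.2 -1.6 19.8] [ 488.4 -380.3   79.7]
(315, 274) [-0.1 -1.7 27.5] [ 479.2 -378.7   72.1]
(315, 283) [-7.  -1.8 31.7] [ 472.5 -377.5   67.8]
(308, 250) [16.5 -5.  16.5] [ 496.2 -378.1   83. ]
[(300, -6.1, -10.8, 49.7), (302, -5.6, -9.5, 48.3), (304, -6.0, -8.4, 49.4), (306, -6.3, -7.3, 50.2), (308, 2.1, -5.4, 27.6), (310, 2.3, -4.3, 27.1), (312, 2.6, -3.3, 26.2), (314, 2.8, -2.2, 25.7), (316, 3.1, -1.2, 24.9), (318, 2.5, -0.2, 26.6), (320, 2.0, 0.9, 27.7), (322, 2.4, 1.9, 26.7), (324, -5.8, 3.3, 48.8), (326, -6.1, 4.5, 49.6), (328, -6.0, 5.7, 49.4), (330, -5.3, 6.8, 47.5)]
```

>>> send_rows([
  {"jaw": 0.19,"x": 1,"y": -2.2,"z": 10,"yaw": 0},
  {"jaw": 0.19,"x": 0,"y": 0,"z": 15,"yaw": 0},
  {"jaw": 0.19,"x": 0,"y": 0,"z": 10,"yaw": 0},
  {"jaw": 0.19,"x": 0,"y": 0,"z": 5,"yaw": 0},
  {"jaw": 0.19,"x": 0,"y": 0,"z": 0,"yaw": 0},
])

```text
t: 7.58
ee_pos: [0.4806, -0.3775, 0.0599]
tcp_rot: [-3.13, 0.255, 0.003]
wrist_force: [0.3, 0.2, -0.5]
finger_gap: 0.0164
```

Run:
```python
from plan import *
show();c=snap('wrist','wrist10'); show()
cv2.imwrite('pics/w10c.png',cv2.resize(cv2.imread('pics/wrist10.png')[200:420,220:420],None,fx=3.4,fy=2.7,interpolation=cv2.INTER_CUBIC))
```

```text
t 7.58 pos [ 480.6 -377.5   59.9] ang -9.30 tilt 0.14 F [ 0.3  0.2 -0.5] gap 16.4 q [-0.76  0.66  1.53  0.    0.95  0.97]
t 7.63 pos [ 480.9 -377.9   60.8] ang -9.32 tilt 0.07 F [ 0.  -0.4  0.4] gap 16.7 q [-0.76  0.66  1.53  0.    0.95  0.97]
```

View pics/w10c.png

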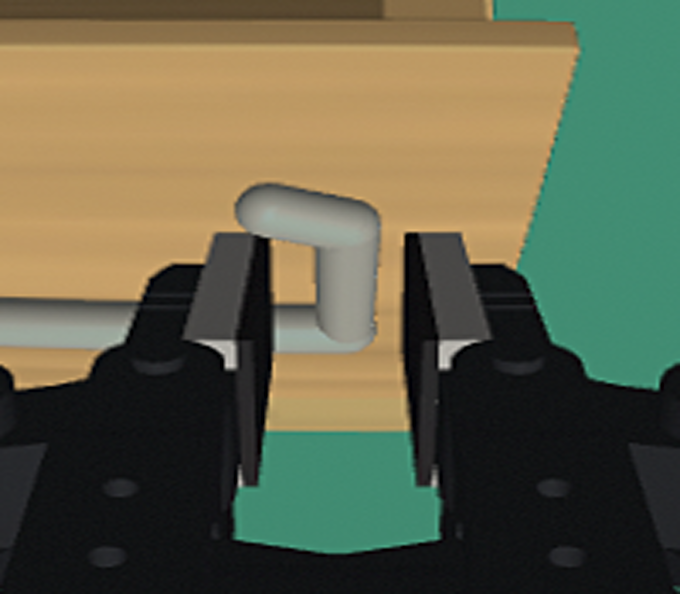

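Run:
```python
from plan import *
c=load('wrist10'); Q=wtool(c)*1e3
for cu in (245,260,275,290,310,345,370):
    u=int(220+cu/3.4); print(u,[(v,*np.round(Q[v,u],1).tolist()) for v in range(268,300,3)])
```

```text
292 [(268, 15.1, -11.3, -5.3), (271, 19.8, -10.0, -21.3), (274, 19.0, -10.0, -22.5), (277, 17.8, -10.0, -22.7), (280, 17.2, -9.9, -24.3), (283, 15.4, -10.0, -22.8), (286, 11.1, -10.6, -15.6), (289, 11.4, -10.4, -19.5), (292, 11.6, -10.1, -22.8), (295, 11.8, -9.9, -26.1), (298, 11.6, -9.8, -28.5)]
296 [(268, 20.2, -8.6, -19.1), (271, 20.1, -8.4, -22.2), (274, 18.9, -8.5, -22.2), (277, 18.3, -8.4, -24.0), (280, 17.3, -8.4, -24.4), (283, 15.9, -8.4, -24.1), (286, 14.3, -8.5, -23.3), (289, 11.7, -8.7, -20.0), (292, 11.8, -8.6, -23.2), (295, 11.7, -8.4, -25.9), (298, 11.4, -8.3, -28.1)]
300 [(268, 20.5, -7.0, -19.9), (271, 20.0, -6.9, -21.9), (274, 19.4, -6.9, -23.7), (277, 18.0, -6.9, -23.1), (280, 17.2, -6.9, -24.3), (283, 16.0, -6.9, -24.4), (286, 14.0, -7.0, -22.4), (289, 1.5, -8.5, 3.7), (292, -1.5, -8.7, 6.9), (295, -3.0, -8.7, 6.9), (298, -5.4, -8.8, 8.6)]
305 [(268, 15.4, -5.6, -5.8), (271, 19.6, -5.1, -20.7), (274, 18.7, -5.0, -21.7), (277, 18.0, -5.0, -23.1), (280, 16.9, -5.0, -23.4), (283, 16.1, -5.0, -24.5), (286, 14.3, -5.0, -23.1), (289, 12.5, -5.1, -21.9), (292, -1.0, -6.2,
[... 189 characters left out ...]
(283, 15.3, -2.7, -22.6), (286, 14.3, -2.7, -23.0), (289, 12.9, -2.8, -22.7), (292, -1.3, -3.4, 6.5), (295, -3.3, -3.5, 7.7), (298, -5.3, -3.5, 8.5)]
321 [(268, 15.6, 1.2, -6.5), (271, 13.5, 1.2, -4.6), (274, 17.7, 1.1, -18.9), (277, 17.1, 1.1, -20.8), (280, 16.1, 1.1, -21.4), (283, 15.6, 1.1, -23.2), (286, 14.1, 1.1, -22.5), (289, 12.3, 1.1, -21.5), (292, 11.0, 1.1, -21.3), (295, 8.8, 1.1, -19.3), (298, 6.7, 1.2, -17.6)]
328 [(268, 15.7, 4.2, -6.6), (271, 14.0, 4.2, -5.8), (274, 11.5, 4.3, -2.8), (277, 16.0, 3.9, -18.1), (280, 15.8, 3.8, -20.7), (283, 14.6, 3.9, -20.7), (286, 13.7, 3.8, -21.7), (289, 11.7, 3.9, -20.1), (292, 10.2, 3.9, -19.6), (295, 8.4, 4.0, -18.5), (298, 6.2, 4.0, -16.7)]
```

>>> send_rows([
  {"jaw": 0.17,"x": -1,"y": 0.6,"z": 5,"yaw": 0},
  {"jaw": 0.17,"x": 0,"y": 0,"z": 5,"yaw": 0},
  {"jaw": 0.17,"x": 0,"y": 0,"z": 3,"yaw": 0},
  {"jaw": 0.17,"x": 0,"y": 0,"z": 1.5,"yaw": 0},
  {"jaw": 0.17,"x": 0,"y": 0,"z": 0,"yaw": 0},
])

```text
t: 8.05
ee_pos: [0.4802, -0.379, 0.048]
tcp_rot: [3.13, -0.256, 0.001]
wrist_force: [-4.4, 3.1, 19.4]
finger_gap: 0.0144
```

Run:
```python
from plan import *
show();c=snap('wrist','wrist11'); show()
cv2.imwrite('pics/w11c.png',cv2.resize(cv2.imread('pics/wrist11.png')[200:420,220:420],None,fx=3.4,fy=2.7,interpolation=cv2.INTER_CUBIC))
```

```text
t 8.05 pos [ 480.2 -379.    48. ] ang -9.36 tilt 0.06 F [-4.4  3.1 19.4] gap 14.4 q [-0.77  0.68  1.54 -0.    0.92  0.97]
t 8.10 pos [ 480.2 -379.    48. ] ang -9.37 tilt 0.06 F [-4.   4.1 19.1] gap 14.7 q [-0.77  0.68  1.54 -0.    0.92  0.97]
```

View pics/w11c.png

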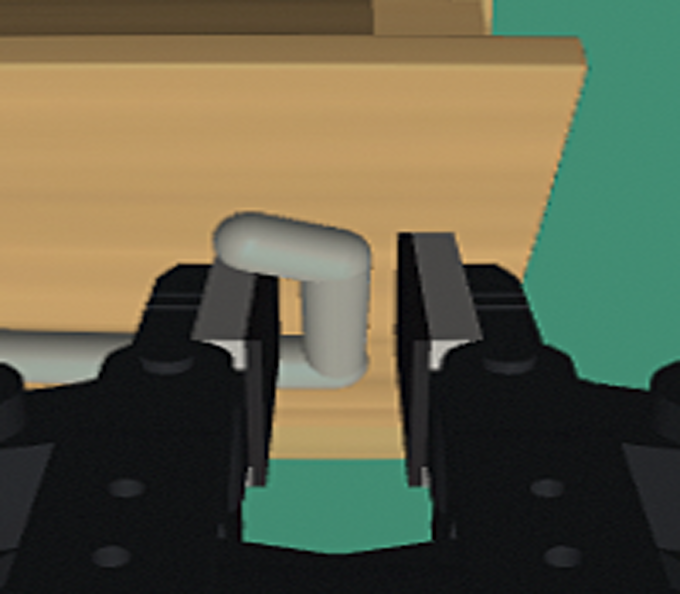

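>>> send_rows([
  {"jaw": 0.19,"x": 0,"y": 0,"z": -5,"yaw": 0},
  {"jaw": 0.19,"x": 0,"y": 0,"z": -20,"yaw": 0},
  {"jaw": 0.19,"x": 0,"y": 0,"z": -20,"yaw": -7},
  {"jaw": 0.19,"x": 0,"y": -2,"z": 0,"yaw": -7},
  {"jaw": 0.19,"x": 0,"y": 0,"z": 0,"yaw": -7},
])

```text
t: 8.52
ee_pos: [0.4807, -0.3771, 0.0932]
tcp_rot: [3.123, 0.328, 0.002]
wrist_force: [0.7, 0.4, -0.3]
finger_gap: 0.016
```

```bash
python3 plan.py 474.2 -326.4 80 80.5 10
```

```text
t 8.52 pos [ 480.7 -377.1   93.2] ang 11.98 tilt 0.14 F [ 0.7  0.4 -0.3] gap 16.0 q [-0.76  0.61  1.51  0.    1.01  0.6 ]
{'x': np.float64(0.4), 'y': np.float64(-5.1), 'z': np.float64(1.3), 'yaw': np.float64(-6.85)}
{'x': np.float64(1.0), 'y': np.float64(-5.0), 'z': np.float64(1.3), 'yaw': np.float64(-6.85)}
{'x': np.float64(1.6), 'y': np.float64(-4.9), 'z': np.float64(1.3), 'yaw': np.float64(-6.85)}
{'x': np.float64(2.2), 'y': np.float64(-4.6), 'z': np.float64(1.3), 'yaw': np.float64(-6.85)}
{'x': np.float64(2.7), 'y': np.float64(-4.3), 'z': np.float64(1.3), 'yaw': np.float64(-6.85)}
{'x': np.float64(3.2), 'y': np.float64(-4.0), 'z': np.float64(1.3), 'yaw': np.float64(-6.85)}
{'x': np.float64(3.7), 'y': np.float64(-3.6), 'z': np.float64(1.3), 'yaw': np.float64(-6.85)}
{'x': np.float64(4.1), 'y': np.float64(-3.1), 'z': np.float64(1.3), 'yaw': np.float64(-6.85)}
{'x': np.float64(4.4), 'y': np.float64(-2.6), 'z': np.float64(1.3), 'yaw': np.float64(-6.85)}
{'x': np.float64(4.7), 'y': np.float64(-2.1), 'z': np.float64(1.3), 'yaw': np.float64(-6.85)}
```

>>> send_rows([
  {"jaw": 0.19,"x": 0.5,"y": -5,"z": 2,"yaw": -7},
  {"jaw": 0.19,"x": 1,"y": -5,"z": 2,"yaw": -7},
  {"jaw": 0.19,"x": 1.5,"y": -5,"z": 2,"yaw": -7},
  {"jaw": 0.19,"x": 2,"y": -4.5,"z": 2,"yaw": -7},
  {"jaw": 0.19,"x": 2.5,"y": -4.5,"z": 2,"yaw": -7},
])

```text
t: 8.93
ee_pos: [0.4765, -0.3515, 0.0818]
tcp_rot: [2.881, 1.252, 0.0]
wrist_force: [-0.5, 0.3, 0.0]
finger_gap: 0.0162
```

>>> send_rows([
  {"jaw": 0.19,"x": 3,"y": -4,"z": 3,"yaw": -7},
  {"jaw": 0.19,"x": 4,"y": -3.5,"z": 3,"yaw": -7},
  {"jaw": 0.19,"x": 4,"y": -3,"z": 3,"yaw": -7},
  {"jaw": 0.19,"x": 4.5,"y": -2.5,"z": 3,"yaw": -6.3},
  {"jaw": 0.19,"x": 4.5,"y": -2,"z": 3,"yaw": -6},
])

```text
t: 9.35
ee_pos: [0.4733, -0.3263, 0.0668]
tcp_rot: [2.402, 2.025, 0.0]
wrist_force: [-0.0, -0.4, 0.7]
finger_gap: 0.0162
```

>>> send_rows([
  {"jaw": 0.16,"x": 0,"y": 0,"z": 0,"yaw": 0},
  {"jaw": 0.16,"x": 0,"y": 0,"z": 0,"yaw": 0},
])

```text
t: 9.52
ee_pos: [0.4733, -0.3265, 0.0669]
tcp_rot: [-2.411, -2.014, 0.0]
wrist_force: [0.2, -0.5, -0.0]
finger_gap: 0.0136
```

```bash
python3 plan.py 474.2 -326.4 47 80.5 4
```

```text
t 9.52 pos [ 473.3 -326.5   66.9] ang 79.76 tilt 0.00 F [ 0.2 -0.5 -0. ] gap 13.6 q [-0.71  0.61  1.63 -0.    0.9  -0.53]
{'x': np.float64(0.1), 'y': np.float64(0.2), 'z': np.float64(5.0), 'yaw': np.float64(-0.19)}
{'x': np.float64(0.1), 'y': np.float64(0.2), 'z': np.float64(5.0), 'yaw': np.float64(-0.19)}
{'x': np.float64(0.1), 'y': np.float64(0.2), 'z': np.float64(5.0), 'yaw': np.float64(-0.19)}
{'x': np.float64(0.1), 'y': np.float64(0.2), 'z': np.float64(5.0), 'yaw': np.float64(-0.19)}
```

>>> send_rows([
  {"jaw": 0.13,"x": 0.1,"y": 0.5,"z": 5,"yaw": -0.7},
  {"jaw": 0.13,"x": 0,"y": 0,"z": 5,"yaw": 0},
  {"jaw": 0.13,"x": 0,"y": 0,"z": 5,"yaw": 0},
  {"jaw": 0.13,"x": 0,"y": 0,"z": 5,"yaw": 0},
  {"jaw": 0.13,"x": 0,"y": 0,"z": 0,"yaw": 0},
])

```text
t: 9.93
ee_pos: [0.4733, -0.3261, 0.0456]
tcp_rot: [-2.395, -2.03, 0.0]
wrist_force: [0.2, -0.3, -0.6]
finger_gap: 0.0109
```

>>> send_rows([
  {"jaw": 0.13,"x": 0,"y": 0,"z": 3,"yaw": 0},
  {"jaw": 0.13,"x": 0,"y": 0,"z": 2,"yaw": 0},
  {"jaw": 0.13,"x": 0,"y": 0,"z": 1,"yaw": 0},
])

```text
t: 10.18
ee_pos: [0.4737, -0.3265, 0.0407]
tcp_rot: [-2.396, -2.032, -0.0]
wrist_force: [-0.2, 0.4, 3.0]
finger_gap: 0.011
```

>>> send_rows([
  {"jaw": 0.0,"x": 0,"y": 0,"z": 0.7,"yaw": 0},
  {"jaw": 0.0,"x": 0,"y": 0,"z": 0,"yaw": 0},
  {"jaw": 0.0,"x": 0,"y": 0,"z": 0.5,"yaw": 0},
  {"jaw": 0.0,"x": 0,"y": 0,"z": 0,"yaw": 0},
], force=35)

```text
t: 10.52
ee_pos: [0.474, -0.3267, 0.0401]
tcp_rot: [2.395, 2.032, 0.0]
wrist_force: [0.3, 0.2, 5.9]
finger_gap: 0.0074
```

Run:
```python
from plan import *
show();c=snap('wrist','wrist12'); show(); Q=wtool(c)
cv2.imwrite('pics/w12c.png',cv2.resize(cv2.imread('pics/wrist12.png')[200:420,240:400],None,fx=3.6,fy=2.7,interpolation=cv2.INTER_CUBIC))
```

```text
t 10.52 pos [ 474.  -326.7   40.1] ang 80.63 tilt 0.05 F [0.3 0.2 5.9] gap 7.4 q [-0.71  0.65  1.64 -0.    0.85 -0.54]
t 10.57 pos [ 474.  -326.7   40.1] ang 80.63 tilt 0.04 F [0.7 0.3 5.9] gap 6.8 q [-0.71  0.65  1.64 -0.    0.85 -0.54]
```

View pics/w12c.png

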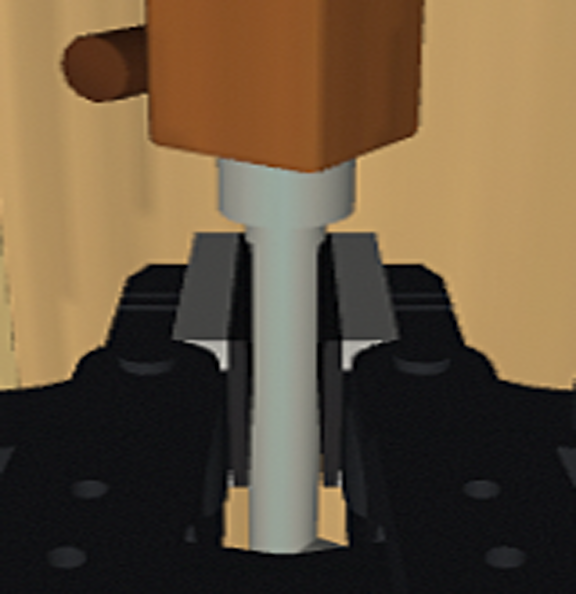

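>>> send_rows([
  {"jaw": 0.0,"x": 0,"y": 0,"z": 0,"yaw": 0},
  {"jaw": 0.0,"x": 0,"y": 0,"z": -3,"yaw": 0},
  {"jaw": 0.0,"x": 0,"y": 0,"z": -5,"yaw": 0},
  {"jaw": 0.0,"x": 0,"y": 0,"z": -5,"yaw": 0},
  {"jaw": 0.0,"x": 0,"y": 0,"z": 0,"yaw": 0},
])

```text
t: 10.98
ee_pos: [0.4741, -0.3267, 0.0537]
tcp_rot: [2.395, 2.032, 0.0]
wrist_force: [0.9, -0.1, -2.0]
finger_gap: 0.0073
```

Run:
```python
from plan import *
show();c=snap('wrist','wrist13'); snap('scene','scene13'); show()
cv2.imwrite('pics/w13c.png',cv2.resize(cv2.imread('pics/wrist13.png')[0:420,200:440],None,fx=2.4,fy=1.4,interpolation=cv2.INTER_CUBIC))
cv2.imwrite('pics/s13c.png',cv2.resize(cv2.imread('pics/scene13.png')[300:430,160:290],None,fx=4.3,fy=4.3,interpolation=cv2.INTER_CUBIC))
```

```text
t 10.98 pos [ 474.1 -326.7   53.7] ang 80.63 tilt 0.06 F [ 0.9 -0.1 -2. ] gap 7.3 q [-0.71  0.63  1.63 -0.    0.88 -0.54]
t 11.08 pos [ 473.8 -326.5   53. ] ang 80.63 tilt 0.03 F [-0.2  0.2 -2.7] gap 6.9 q [-0.71  0.63  1.63 -0.    0.87 -0.54]
```

View pics/w13c.png

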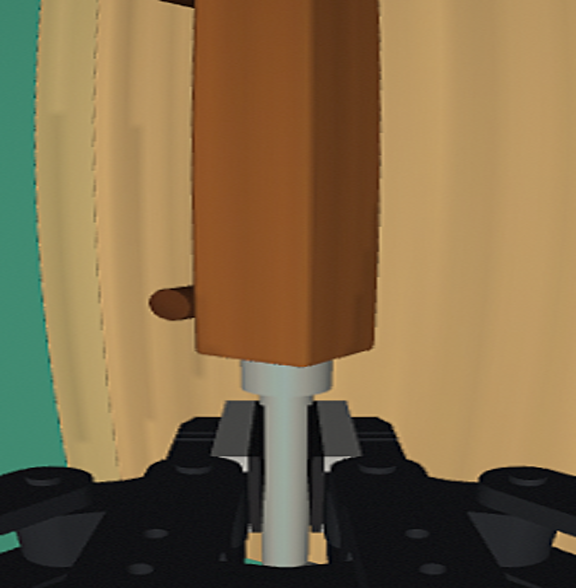

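View pics/s13c.png

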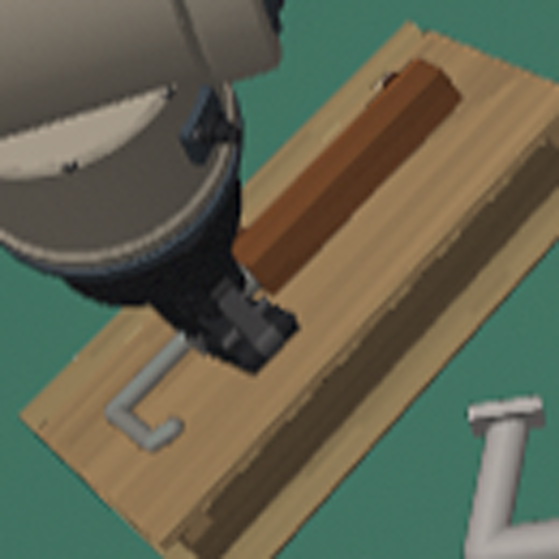

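>>> send_rows([
  {"jaw": 0.0,"x": 0,"y": 0,"z": -8,"yaw": 0},
  {"jaw": 0.0,"x": 0,"y": 0,"z": -12,"yaw": 0},
  {"jaw": 0.0,"x": 0,"y": 0,"z": -15,"yaw": 0},
  {"jaw": 0.0,"x": 0,"y": 0,"z": -10,"yaw": 0},
  {"jaw": 0.0,"x": 0,"y": 0,"z": 0,"yaw": 0},
], force=45)

```text
t: 11.5
ee_pos: [0.4746, -0.3272, 0.0998]
tcp_rot: [2.393, 2.031, 0.001]
wrist_force: [0.3, -0.9, -1.7]
finger_gap: 0.0062
```

```bash
cat > polem.py <<'E'
from plan import *
def polepose(c,verbose=True):
    # rod axis estimation in tool frame from handle top ridge & rod
    Q=wtool(c); rgb=c['pixels'].astype(int); sat=rgb[...,0]-rgb[...,2]
    br=(rgb[...,0]>60)&(sat>45)&(rgb[...,0]<170)&(rgb[...,1]<90)&(abs(Q[...,1])<.03)&(Q[...,2]<.035)
    P=Q[br]*1e3
    for lo in range(0,140,10):
        b=P[(P[:,0]>=lo)&(P[:,0]<lo+10)]
        if len(b)>20: 
            print(lo+5,len(b),'y',np.round(np.percentile(b[:,1],[2,98]),1),'zmin',round(float(np.percentile(b[:,2],3)),1),'y@ztop',round(float(np.median(b[b[:,2]<np.percentile(b[:,2],6)][:,1])),1))
E
python3 - <<'E'
from polem import *
show();c=snap('wrist','wrist14'); snap('scene','scene14'); show(); polepose(c)
print('start'); polepose(load('wrist8'))
cv2.imwrite('pics/s14c.png',cv2.resize(cv2.imread('pics/scene14.png')[280:430,130:300],None,fx=3.7,fy=3.7,interpolation=cv2.INTER_CUBIC))
E
```

```text
t 11.50 pos [ 474.6 -327.2   99.8] ang 80.63 tilt 0.18 F [ 0.3 -0.9 -1.7] gap 6.2 q [-0.71  0.56  1.6   0.    0.97 -0.54]
t 11.60 pos [ 473.8 -326.5   97.8] ang 80.63 tilt 0.04 F [ 0.1  0.  -1.8] gap 6.3 q [-0.71  0.57  1.6  -0.    0.97 -0.54]
25 642 y [-13.   14.2] zmin -31.7 y@ztop 2.7
35 1973 y [-13.2  14.1] zmin -31.7 y@ztop 2.4
45 2096 y [-13.2  14.2] zmin -31.6 y@ztop 2.3
55 2188 y [-13.1  14.1] zmin -31.4 y@ztop 2.6
65 2217 y [-13.   14.3] zmin -31.5 y@ztop 2.6
75 2207 y [-12.9  14.3] zmin -31.3 y@ztop 2.6
85 2178 y [-12.9  14.2] zmin -31.2 y@ztop 2.6
95 2134 y [-13.   14.2] zmin -31.1 y@ztop 2.6
105 2035 y [-13.   14.2] zmin -30.8 y@ztop 2.9
115 1837 y [-13.2  14.4] zmin -30.6 y@ztop 2.9
125 151 y [-13.3  14.6] zmin -23.9 y@ztop -6.8
start
25 686 y [-13.5  13.8] zmin -32.9 y@ztop 2.4
35 2358 y [-22.3  13.6] zmin -32.8 y@ztop 2.4
45 2173 y [-14.   13.8] zmin -33.1 y@ztop 2.3
55 2214 y [-13.3  13.9] zmin -32.9 y@ztop 2.3
65 2274 y [-13.4  13.8] zmin -33.0 y@ztop 2.2
75 2286 y [-13.5  13.8] zmin -33.1 y@ztop 2.5
85 2276 y [-13.5  14. ] zmin -32.9 y@ztop 2.5
95 2211 y [-13.5  14. ] zmin -33.1 y@ztop 2.2
105 2115 y [-13.2  14.1] zmin -33.0 y@ztop 2.5
115 1793 y [-13.3  14.2] zmin -33.0 y@ztop 2.6
125 85 y [-13.9  14.7] zmin -24.2 y@ztop -10.7
```

View pics/s14c.png

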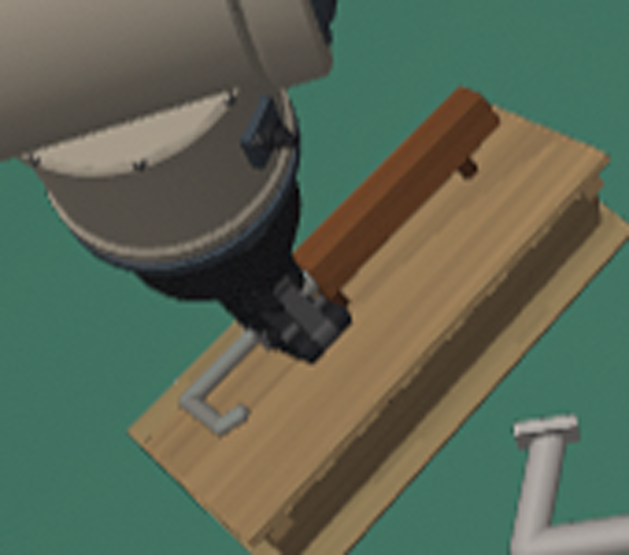

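View pics/wrist14.png

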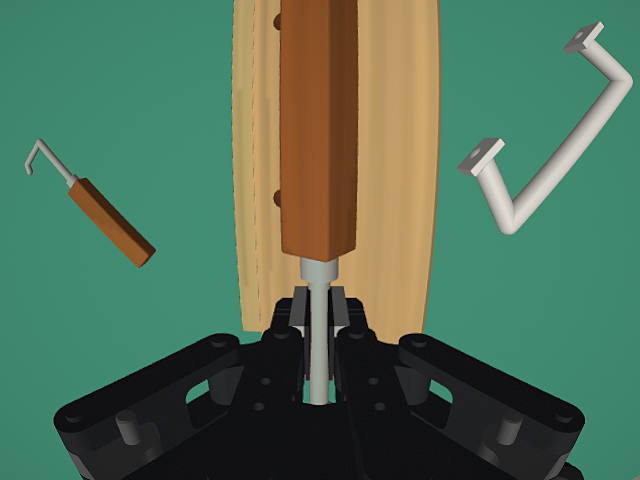

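Run:
```python
from h import *
T=world(load('top0')); S=world(load('scene14'))
for nm,W,box in (('top',T,(215,370,110,260)),('scene',S,(300,500,140,360))):
    u0,u1,v0,v1=box; P=W[v0:v1,u0:u1].reshape(-1,3); P=P[~np.isnan(P).any(1)]
    R=P[(P[:,2]>.198)&(P[:,2]<.212)]; print(nm,len(R),R[:,2].mean())
    r=cv2.minAreaRect(np.float32(R[:,:2]*1000)); print(r, np.round(cv2.boxPoints(r),0).tolist())
    F=P[(P[:,2]>.225)]; 
    print(' above roof',len(F),np.round(np.percentile(F,[1,50,99],axis=0)*1e3).tolist())
    K=P[P[:,2]>.318]; print(' ring pts',len(K),np.round(K.mean(0)*1e3,1),np.round(np.percentile(K,[1,99],axis=0)*1e3).tolist())
    # flap plane
    G=P[(P[:,2]>.225)&(P[:,2]<.30)]
    for _ in range(5):
        u,s,vt=np.linalg.svd(G-G.mean(0),full_matrices=False); d=(G-G.mean(0))@vt[2]; m=G.mean(0); G=G[abs(d)<2.5*max(d.std(),.001)]
    print(' flap plane',m,vt[2],d.std(),len(G))
im=cv2.imread('pics/scene14.png'); cv2.imwrite('pics/s14d.png',cv2.resize(im[140:360,300:500],None,fx=3,fy=2.7,interpolation=cv2.INTER_CUBIC))
```

```text
top 9766 0.20581747306488918
((667.1593627929688, 60.112060546875), (241.88101196289062, 300.9363098144531), 5.167324066162109) [[533.0, 199.0], [560.0, -101.0], [801.0, -79.0], [774.0, 221.0]]
 above roof 543 [[597.0, -21.0, 228.0], [628.0, 54.0, 297.0], [642.0, 134.0, 357.0]]
 ring pts 77 [616.5  55.2 347.7] [[597.0, 51.0, 319.0], [641.0, 60.0, 360.0]]
 flap plane [0.63087553 0.05609973 0.26163424] [-0.98099544 -0.08775651 -0.17305126] 0.0007959235042523153 303
scene 14899 0.20474451223504905
((665.2906494140625, 60.206520080566406), (240.6397247314453, 304.33563232421875), 5.155345916748047) [[532.0, 201.0], [559.0, -102.0], [799.0, -81.0], [771.0, 223.0]]
 above roof 1556 [[600.0, -24.0, 226.0], [633.0, 51.0, 282.0], [647.0, 133.0, 354.0]]
 ring pts 202 [621.   53.7 340.8] [[597.0, 50.0, 318.0], [644.0, 60.0, 355.0]]
 flap plane [0.63479865 0.04607581 0.25963574] [-0.97966314 -0.0856296  -0.18145995] 0.0007627159853178916 952
```

View pics/s14d.png

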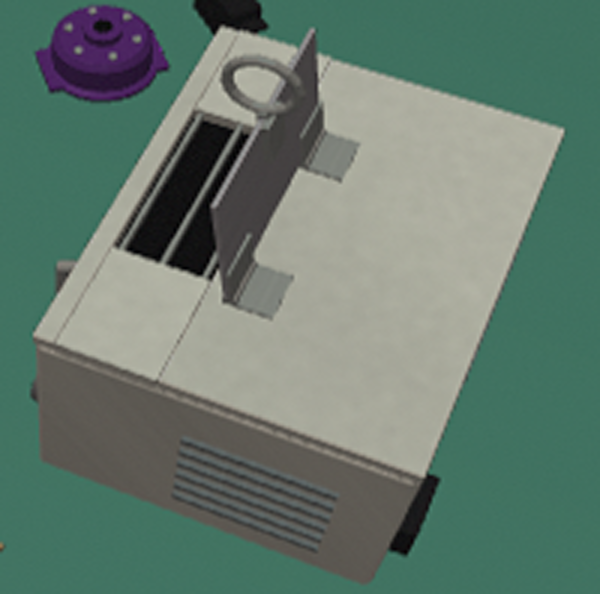

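Run:
```python
from h import *
for f in ('top0','scene14'):
    c=load(f); R=np.array(c['R']);t=np.array(c['t']); print(f,'cam',np.round(-R.T@t,3)); 
    X=np.array([.6191,.0558,.330]); print(' eye',np.round(proj(c,X),1))
    xd=np.array([.996,.09,0]); zd=np.array([0,0,1.])
    pts=np.array([proj(c,X+r*(np.cos(a)*xd+np.sin(a)*zd)) for r in (.018,.025) for a in np.linspace(0,2*np.pi,40)])
    im=cv2.imread('pics/%s.png'%f)
    x0,y0=(int(proj(c,X)[0])-30,int(proj(c,X)[1])-30); k=8
    cr=cv2.resize(im[y0:y0+60,x0:x0+60],None,fx=k,fy=k,interpolation=cv2.INTER_CUBIC)
    for p in pts: cv2.circle(cr,(int((p[0]-x0+.5)*k),int((p[1]-y0+.5)*k)),1,(0,0,255),-1)
    cv2.imwrite('pics/ring_%s.png'%f,cr)
```

```text
top0 cam [ 0.259 -0.021  1.459]
 eye [291.  175.6]
scene14 cam [ 0.806 -0.488  0.995]
 eye [386.9 171.5]
```

View pics/ring_top0.png

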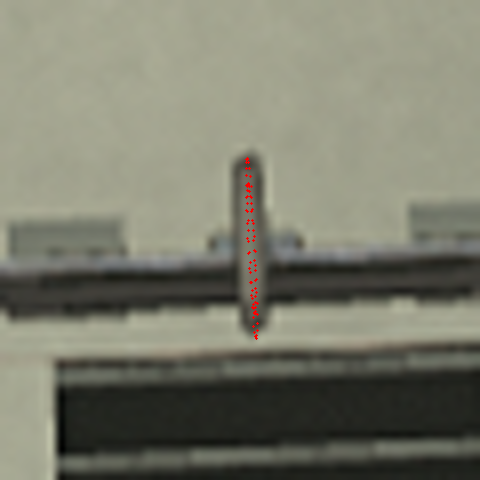

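View pics/ring_scene14.png

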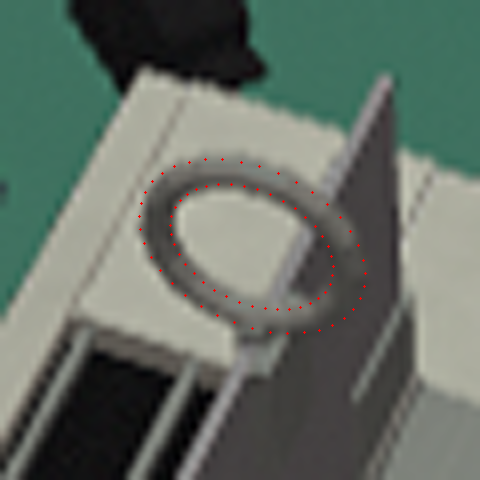

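```bash
python3 plan.py 578.6 -7 296 185.16 18
```

```text
t 11.60 pos [ 473.8 -326.5   97.8] ang 80.63 tilt 0.04 F [ 0.1  0.  -1.8] gap 6.3 q [-0.71  0.57  1.6  -0.    0.97 -0.54]
{'x': np.float64(18.5), 'y': np.float64(2.9), 'z': np.float64(-11.0), 'yaw': np.float64(-5.81)}
{'x': np.float64(18.1), 'y': np.float64(4.7), 'z': np.float64(-11.0), 'yaw': np.float64(-5.81)}
{'x': np.float64(17.5), 'y': np.float64(6.5), 'z': np.float64(-11.0), 'yaw': np.float64(-5.81)}
{'x': np.float64(16.8), 'y': np.float64(8.3), 'z': np.float64(-11.0), 'yaw': np.float64(-5.81)}
{'x': np.float64(15.8), 'y': np.float64(9.9), 'z': np.float64(-11.0), 'yaw': np.float64(-5.81)}
{'x': np.float64(14.8), 'y': np.float64(11.5), 'z': np.float64(-11.0), 'yaw': np.float64(-5.81)}
{'x': np.float64(13.5), 'y': np.float64(12.9), 'z': np.float64(-11.0), 'yaw': np.float64(-5.81)}
{'x': np.float64(12.1), 'y': np.float64(14.2), 'z': np.float64(-11.0), 'yaw': np.float64(-5.81)}
{'x': np.float64(10.7), 'y': np.float64(15.3), 'z': np.float64(-11.0), 'yaw': np.float64(-5.81)}
{'x': np.float64(9.0), 'y': np.float64(16.3), 'z': np.float64(-11.0), 'yaw': np.float64(-5.81)}
{'x': np.float64(7.3), 'y': np.float64(17.2), 'z': np.float64(-11.0), 'yaw': np.float64(-5.81)}
{'x': np.float64(5.6), 'y': np.float64(17.8), 'z': np.float64(-11.0), 'yaw': np.float64(-5.81)}
{'x': np.float64(3.7), 'y': np.float64(18.3), 'z': np.float64(-11.0), 'yaw': np.float64(-5.81)}
{'x': np.float64(1.9), 'y': np.float64(18.6), 'z': np.float64(-11.0), 'yaw': np.float64(-5.81)}
{'x': np.float64(-0.0), 'y': np.float64(18.7), 'z': np.float64(-11.0), 'yaw': np.float64(-5.81)}
{'x': np.float64(-1.9), 'y': np.float64(18.6), 'z': np.float64(-11.0), 'yaw': np.float64(-5.81)}
{'x': np.float64(-3.8), 'y': np.float64(18.3), 'z': np.float64(-11.0), 'yaw': np.float64(-5.81)}
{'x': np.float64(-5.6), 'y': np.float64(17.8), 'z': np.float64(-11.0), 'yaw': np.float64(-5.81)}
```

>>> send_rows([
  {"jaw": 0,"x": 18,"y": 3,"z": -14,"yaw": -5.8},
  {"jaw": 0,"x": 18,"y": 5,"z": -14,"yaw": -5.8},
  {"jaw": 0,"x": 18,"y": 6,"z": -14,"yaw": -5.8},
  {"jaw": 0,"x": 17,"y": 8,"z": -14,"yaw": -5.8},
  {"jaw": 0,"x": 16,"y": 10,"z": -14,"yaw": -5.8},
])

```text
t: 12.02
ee_pos: [0.5021, -0.2363, 0.1673]
tcp_rot: [-1.803, -2.571, 0.0]
wrist_force: [-0.1, 0.0, -1.6]
finger_gap: 0.0067
```

>>> send_rows([
  {"jaw": 0,"x": 15,"y": 11,"z": -14,"yaw": -5.8},
  {"jaw": 0,"x": 13,"y": 13,"z": -14,"yaw": -5.8},
  {"jaw": 0,"x": 12,"y": 14,"z": -14,"yaw": -5.8},
  {"jaw": 0,"x": 11,"y": 15,"z": -14,"yaw": -5.8},
  {"jaw": 0,"x": 9,"y": 16,"z": -14,"yaw": -5.8},
])

```text
t: 12.43
ee_pos: [0.5304, -0.1484, 0.2374]
tcp_rot: [-1.102, -2.94, -0.0]
wrist_force: [0.4, 0.8, -1.7]
finger_gap: 0.0067
```

Run:
```python
from polem import *
show(); plan([578.6,-7,296],185.16,8)
```

```text
t 12.43 pos [ 530.4 -148.4  237.4] ang 138.91 tilt 0.09 F [ 0.4  0.8 -1.7] gap 6.7 q [-0.38  0.37  1.5   0.    1.27 -1.23]
{'x': np.float64(7.1), 'y': np.float64(17.3), 'z': np.float64(-7.3), 'yaw': np.float64(-5.78)}
{'x': np.float64(5.3), 'y': np.float64(17.9), 'z': np.float64(-7.3), 'yaw': np.float64(-5.78)}
{'x': np.float64(3.5), 'y': np.float64(18.3), 'z': np.float64(-7.3), 'yaw': np.float64(-5.78)}
{'x': np.float64(1.6), 'y': np.float64(18.6), 'z': np.float64(-7.3), 'yaw': np.float64(-5.78)}
{'x': np.float64(-0.3), 'y': np.float64(18.7), 'z': np.float64(-7.3), 'yaw': np.float64(-5.78)}
{'x': np.float64(-2.2), 'y': np.float64(18.5), 'z': np.float64(-7.3), 'yaw': np.float64(-5.78)}
{'x': np.float64(-4.0), 'y': np.float64(18.2), 'z': np.float64(-7.3), 'yaw': np.float64(-5.78)}
{'x': np.float64(-5.8), 'y': np.float64(17.7), 'z': np.float64(-7.3), 'yaw': np.float64(-5.78)}
```

>>> send_rows([
  {"jaw": 0,"x": 7,"y": 15,"z": -14,"yaw": -5.8},
  {"jaw": 0,"x": 5,"y": 15,"z": -14,"yaw": -5.8},
  {"jaw": 0,"x": 3,"y": 15,"z": -14,"yaw": -5.8},
  {"jaw": 0,"x": 1,"y": 15,"z": -12,"yaw": -5.8},
  {"jaw": 0,"x": 0,"y": 15,"z": -5,"yaw": -5.8},
])

```text
t: 12.85
ee_pos: [0.5552, -0.0749, 0.2974]
tcp_rot: [0.331, 3.123, -0.0]
wrist_force: [0.2, -0.9, -1.2]
finger_gap: 0.0069
```

>>> send_rows([
  {"jaw": 0,"x": -2,"y": 15,"z": 0,"yaw": -5.8},
  {"jaw": 0,"x": -5,"y": 15,"z": 0,"yaw": -5.8},
  {"jaw": 0,"x": -6,"y": 6,"z": 0,"yaw": -5.7},
  {"jaw": 0,"x": 0,"y": 0,"z": 0,"yaw": 0},
])

```text
t: 13.18
ee_pos: [0.5731, -0.0398, 0.2956]
tcp_rot: [0.145, -3.137, -0.001]
wrist_force: [0.7, 0.5, -1.7]
finger_gap: 0.0067
```

Run:
```python
from polem import *
show();c=snap('wrist','wrist15'); snap('scene','scene15');snap('top','top15'); show(); polepose(c)
c=load('scene15'); X=(.6191,.0558,.33); p=proj(c,X); im=cv2.imread('pics/scene15.png'); x,y=int(p[0]),int(p[1])
cv2.imwrite('pics/s15c.png',cv2.resize(im[y-60:y+60,x-80:x+60],None,fx=5,fy=5,interpolation=cv2.INTER_CUBIC))
c=load('top15'); p=proj(c,X); im=cv2.imread('pics/top15.png'); x,y=int(p[0]),int(p[1])
cv2.imwrite('pics/t15c.png',cv2.resize(im[y-60:y+60,x-60:x+80],None,fx=5,fy=5,interpolation=cv2.INTER_CUBIC))
```

```text
t 13.18 pos [573.1 -39.8 295.6] ang -174.69 tilt 0.08 F [ 0.7  0.5 -1.7] gap 6.7 q [-0.17  0.36  1.36  0.    1.43 -1.84]
t 13.33 pos [572.2 -41.5 296. ] ang -175.28 tilt 0.07 F [-0.9 -0.3 -1.2] gap 6.7 q [-0.18  0.36  1.36 -0.    1.43 -1.83]
25 441 y [-13.9  13.4] zmin -31.4 y@ztop 2.9
35 964 y [-14.1  13.6] zmin -31.3 y@ztop 3.2
45 990 y [-14.4  13.7] zmin -31.3 y@ztop 3.2
55 1077 y [-14.4  13.6] zmin -31.0 y@ztop 3.1
65 1167 y [-14.3  13.5] zmin -31.0 y@ztop 3.1
75 1330 y [-14.1  13.5] zmin -30.9 y@ztop 3.0
85 1546 y [-14.2  13.4] zmin -30.8 y@ztop 2.7
95 1761 y [-13.6  13.3] zmin -30.6 y@ztop 1.0
105 1820 y [-13.9  13.1] zmin -30.9 y@ztop 1.5
115 1744 y [-14.1  13.2] zmin -30.6 y@ztop 1.7
125 130 y [-14.7  13.7] zmin -22.9 y@ztop -8.4
```

View pics/s15c.png

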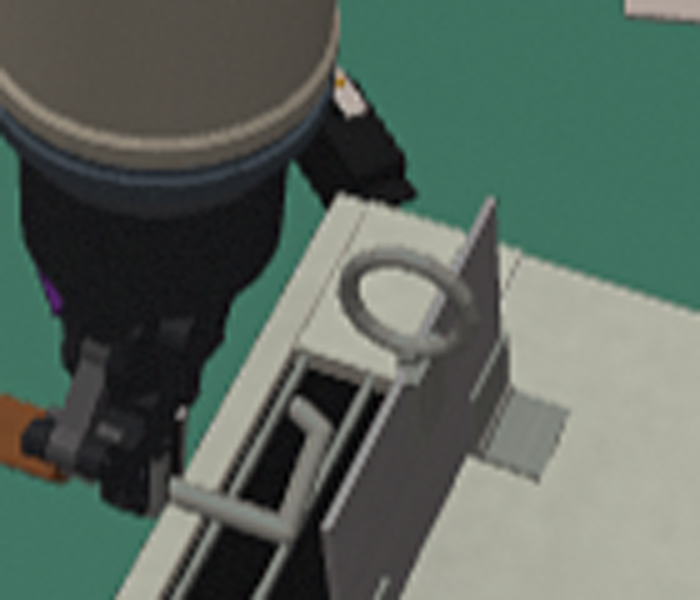

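View pics/t15c.png

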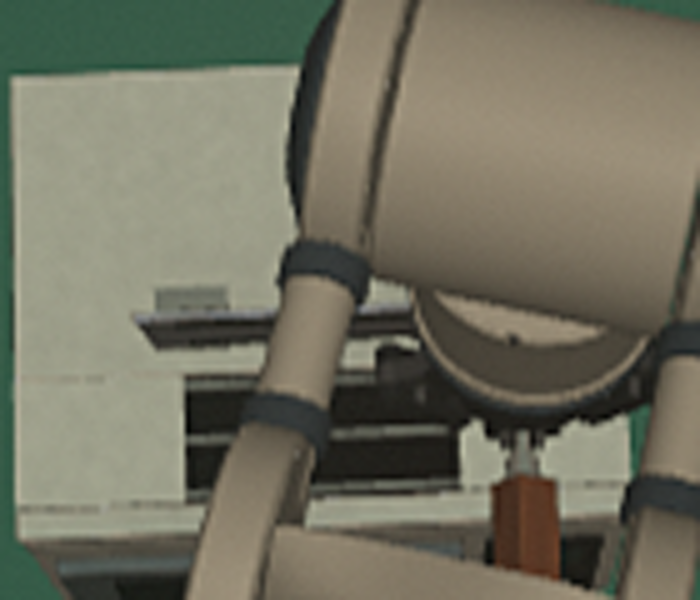

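```bash
cat > hk.py <<'E'
from polem import *
HK={'root':(-49,0,-16.5),'hook':(-49,13.9,-26.3),'bend':(-49,27.9,-36),'tip':(-40,31.1,-38.3),'rod':(-25,0,-16.5)}
def hookworld(s,k): return Ro.from_rotvec(s['tcp_rot']).as_matrix()@(np.array(HK[k])/1e3)+s['ee_pos']
E
python3 - <<'E'
from hk import *
s=ctrl.state(); c=load('scene15'); X=(.6191,.0558,.33); p=proj(c,X); x,y=int(p[0]),int(p[1])
im=cv2.imread('pics/s15c.png')
for k in HK:
    w=hookworld(s,k); q=proj(c,w); cx,cy=int((q[0]-x+80.5)*5),int((q[1]-y+60.5)*5); print(k,np.round(w*1e3,1),(cx,cy)); cv2.circle(im,(cx,cy),3,(0,0,255),-1)
cv2.imwrite('pics/s15d.png',im[200:,:500])
E
```

```text
root [621.1 -37.4 312.5] (279, 535)
hook [619.9 -23.6 322.3] (298, 485)
bend [618.8  -9.6 332. ] (317, 436)
tip [609.6  -7.2 334.3] (295, 415)
rod [597.1 -39.4 312.5] (211, 509)
```

View pics/s15d.png

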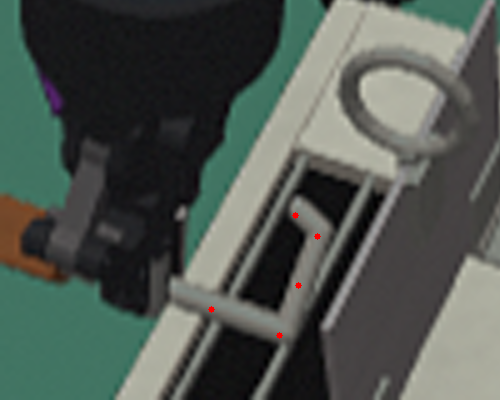

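>>> send_rows([
  {"jaw": 0,"x": -3,"y": 12,"z": 0,"yaw": -0.4},
  {"jaw": 0,"x": -3,"y": 14,"z": 0,"yaw": 0},
  {"jaw": 0,"x": -3,"y": 14,"z": 0.5,"yaw": 0},
  {"jaw": 0,"x": -1,"y": 9,"z": 0.5,"yaw": 0},
  {"jaw": 0,"x": 0,"y": 0,"z": 0,"yaw": 0},
])

```text
t: 13.75
ee_pos: [0.578, 0.011, 0.2956]
tcp_rot: [0.148, -3.138, -0.001]
wrist_force: [-0.0, -0.3, -1.4]
finger_gap: 0.0062
```

```bash
cat > look.py <<'E'
from hk import *
def look(n,X=(.6191,.0558,.33),w=50):
    show(); c=snap('scene','scene'+n); s=show()
    p=proj(c,X); x,y=int(p[0]),int(p[1]); k=6
    cr=cv2.resize(cv2.imread('pics/scene%s.png'%n)[y-w:y+w,x-w:x+w],None,fx=k,fy=k,interpolation=cv2.INTER_CUBIC)
    for kk in HK:
        wd=hookworld(s,kk); q=proj(c,wd); cv2.circle(cr,(int((q[0]-x+w+.5)*k),int((q[1]-y+w+.5)*k)),2,(0,0,255),-1); 
        if kk=='hook': print('hook',np.round(wd*1e3,1))
    cv2.imwrite('pics/l%s.png'%n,cr)
import sys
if __name__=='__main__': look(sys.argv[1], *( [tuple(float(v) for v in sys.argv[2:5])] if len(sys.argv)>4 else []))
E
python3 look.py 16
```

```text
t 13.75 pos [578.   11.  295.6] ang -174.58 tilt 0.03 F [-0.  -0.3 -1.4] gap 6.2 q [-0.08  0.36  1.35  0.    1.43 -1.75]
t 13.80 pos [578.    9.9 295.6] ang -174.59 tilt 0.01 F [-1.2  0.2 -2.4] gap 6.9 q [-0.09  0.36  1.35  0.    1.43 -1.75]
hook [625.5  28.4 321.9]
```

View pics/l16.png

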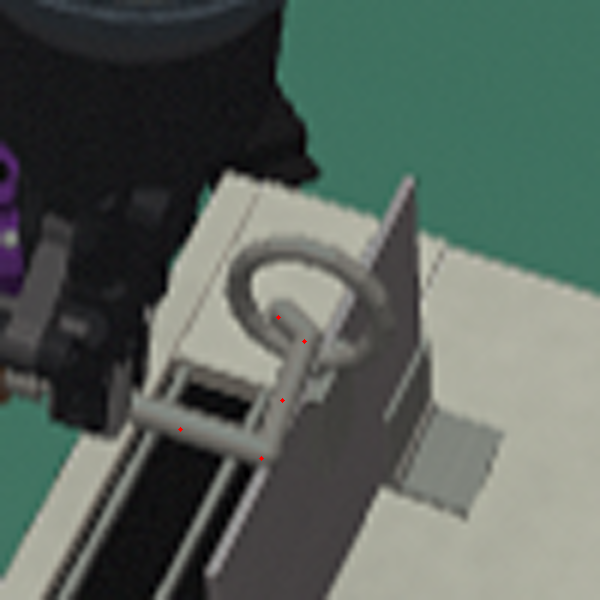

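>>> send_rows([
  {"jaw": 0,"x": 0,"y": 5,"z": -2,"yaw": 0},
  {"jaw": 0,"x": 0,"y": 5,"z": -2,"yaw": 0},
  {"jaw": 0,"x": 0,"y": 5,"z": -2,"yaw": 0},
  {"jaw": 0,"x": 0,"y": 0,"z": 0,"yaw": 0},
])

```text
t: 14.13
ee_pos: [0.5768, 0.0242, 0.3023]
tcp_rot: [-0.146, 3.137, 0.0]
wrist_force: [-0.6, -0.7, -0.8]
finger_gap: 0.0064
```

```bash
python3 look.py 17
```

```text
t 14.13 pos [576.8  24.2 302.3] ang -174.66 tilt 0.05 F [-0.6 -0.7 -0.8] gap 6.4 q [-0.06  0.36  1.34  0.    1.44 -1.73]
t 14.18 pos [576.8  23.8 302.1] ang -174.65 tilt 0.04 F [-0.7 -0.3 -1.8] gap 7.0 q [-0.06  0.36  1.34  0.    1.44 -1.73]
hook [624.3  42.2 328.4]
```

View pics/l17.png

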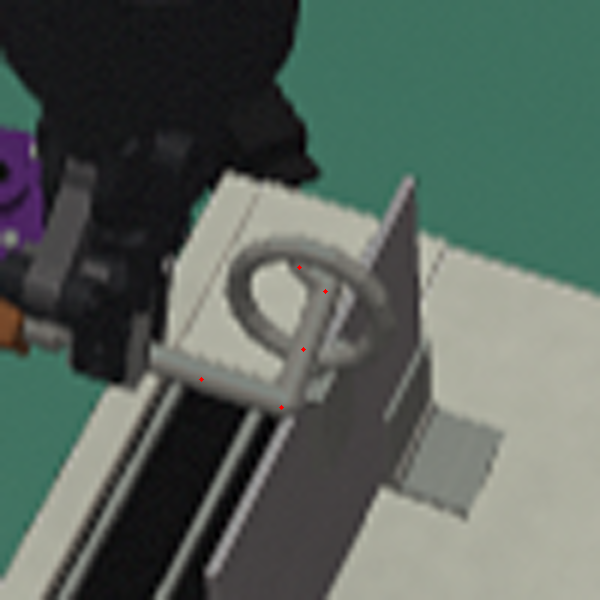

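>>> send_rows([
  {"jaw": 0,"x": 0,"y": 5,"z": -1.5,"yaw": 0},
  {"jaw": 0,"x": 0,"y": 5,"z": -1,"yaw": 0},
  {"jaw": 0,"x": 0,"y": 4,"z": -0.5,"yaw": 0},
  {"jaw": 0,"x": 0,"y": 0,"z": 0,"yaw": 0},
])

```text
t: 14.52
ee_pos: [0.5754, 0.0383, 0.3049]
tcp_rot: [-0.147, 3.138, 0.0]
wrist_force: [-0.1, -0.1, -2.7]
finger_gap: 0.0065
```

```bash
python3 look.py 18
```

```text
t 14.52 pos [575.4  38.3 304.9] ang -174.64 tilt 0.02 F [-0.1 -0.1 -2.7] gap 6.5 q [-0.04  0.35  1.34  0.    1.45 -1.7 ]
t 14.57 pos [575.4  37.9 304.7] ang -174.64 tilt 0.00 F [-0.3  0.1 -1.6] gap 6.4 q [-0.04  0.35  1.34  0.    1.45 -1.7 ]
hook [622.9  56.3 331. ]
```

View pics/l18.png

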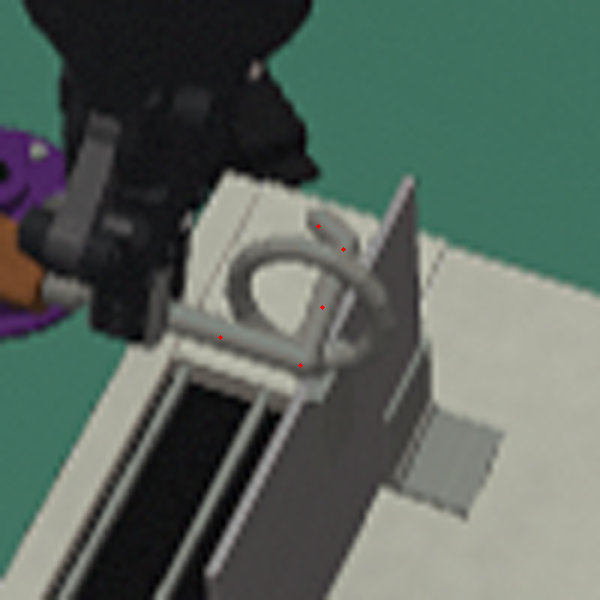

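Run:
```python
from h import *
W=world(load('top0'))
for v in range(222,244,2): print(v,[tuple(np.round(W[v,u]*1e3).tolist()) for u in (312,315,317,319,322,335)])
H=np.array([641.1,57.8,207]);xd=np.array([.996,.09,0]);z=np.array([0,0,1.])
off=np.array([47.5,18.3,26.3])
for th in np.r_[1.39,1.3:-.2:-.1]: print(round(th,2),np.round(H+125*(-np.cos(th)*xd+np.sin(th)*z)-off,1))
```

```text
222 [(552.0, 8.0, 169.0), (551.0, 0.0, 174.0), (554.0, -4.0, 163.0), (553.0, -10.0, 166.0), (553.0, -17.0, 169.0), (556.0, -50.0, 163.0)]
224 [(548.0, 8.0, 163.0), (548.0, 0.0, 166.0), (548.0, -5.0, 166.0), (549.0, -10.0, 161.0), (548.0, -17.0, 168.0), (552.0, -50.0, 155.0)]
226 [(543.0, 8.0, 161.0), (543.0, 0.0, 166.0), (543.0, -5.0, 166.0), (544.0, -10.0, 162.0), (546.0, -17.0, 155.0), (551.0, -51.0, 138.0)]
228 [(542.0, 8.0, 145.0), (542.0, 0.0, 143.0), (542.0, -5.0, 146.0), (544.0, -10.0, 139.0), (546.0, -18.0, 130.0), (554.0, -52.0, 98.0)]
230 [(543.0, 8.0, 116.0), (537.0, -0.0, 145.0), (537.0, -5.0, 146.0), (543.0, -10.0, 118.0), (545.0, -18.0, 110.0), (552.0, -52.0, 83.0)]
232 [(542.0, 8.0, 91.0), (532.0, -0.0, 145.0), (533.0, -5.0, 138.0), (544.0, -10.0, 87.0), (546.0, -18.0, 79.0), (546.0, -52.0, 86.0)]
234 [(542.0, 9.0, 69.0), (528.0, -0.0, 137.0), (528.0, -6.0, 136.0), (546.0, -10.0, 54.0), (548.0, -18.0, 43.0), (542.0, -53.0, 80.0)]
236 [(543.0, 9.0, 34.0), (523.0, -1.0, 138.0), (525.0, -6.0, 130.0), (544.0, -10.0, 36.0), (549.0, -18.0, 8.0), (540.0, -53.0, 62.0)]
238 [(544.0, 10.0, -0.0), (522.0, -1.0, 115.0), (522.0, -6.0, 118.0), (545.0, -10.0, 1.0), (546.0, -18.0, -1.0), (547.0, -55.0, -1.0)]
240 [(538.0, 9.0, 4.0), (522.0, -0.0, 86.0), (523.0, -6.0, 86.0), (539.0, -10.0, 2.0), (540.0, -19.0, -0.0), (nan, nan, nan)]
242 [(532.0, 9.0, 3.0), (522.0, -0.0, 58.0), (522.0, -6.0, 60.0), (534.0, -10.0, -1.0), (534.0, -19.0, 1.0), (535.0, -55.0, 0.0)]
1.39 [571.2  37.5 303.7]
1.3 [560.3  36.5 301.1]
1.2 [548.5  35.4 297.2]
1.1 [537.1  34.4 292.1]
1.0 [526.3  33.4 285.9]
0.9 [516.2  32.5 278.6]
0.8 [506.9  31.7 270.4]
0.7 [498.4  30.9 261.2]
0.6 [490.8  30.2 251.3]
0.5 [484.3  29.6 240.6]
0.4 [478.9  29.1 229.4]
0.3 [474.7  28.8 217.6]
0.2 [471.6  28.5 205.5]
0.1 [469.7  28.3 193.2]
-0.0 [469.1  28.2 180.7]
-0.1 [469.7  28.3 168.2]
```

>>> send_rows([
  {"jaw": 0,"x": 7,"y": 0,"z": 1.5,"yaw": 0},
  {"jaw": 0,"x": 8,"y": 0,"z": 2,"yaw": 0},
  {"jaw": 0,"x": 12,"y": 0,"z": 4,"yaw": 0},
  {"jaw": 0,"x": 11.5,"y": 0,"z": 5,"yaw": 0},
  {"jaw": 0,"x": 0,"y": 0,"z": 0,"yaw": 0},
], force=60)

```text
t: 14.98
ee_pos: [0.5344, 0.0336, 0.2914]
tcp_rot: [0.145, -3.136, -0.0]
wrist_force: [1.5, -1.1, -1.2]
finger_gap: 0.0056
```

```bash
python3 look.py 19
```

```text
t 14.98 pos [534.4  33.6 291.4] ang -174.69 tilt 0.13 F [ 1.5 -1.1 -1.2] gap 5.6 q [-0.05  0.3   1.46 -0.    1.39 -1.71]
t 15.03 pos [535.7  33.7 291.9] ang -174.69 tilt 0.07 F [ 0.5  0.4 -2. ] gap 5.8 q [-0.05  0.3   1.45 -0.    1.39 -1.71]
hook [583.2  52.1 318.2]
```

View pics/l19.png

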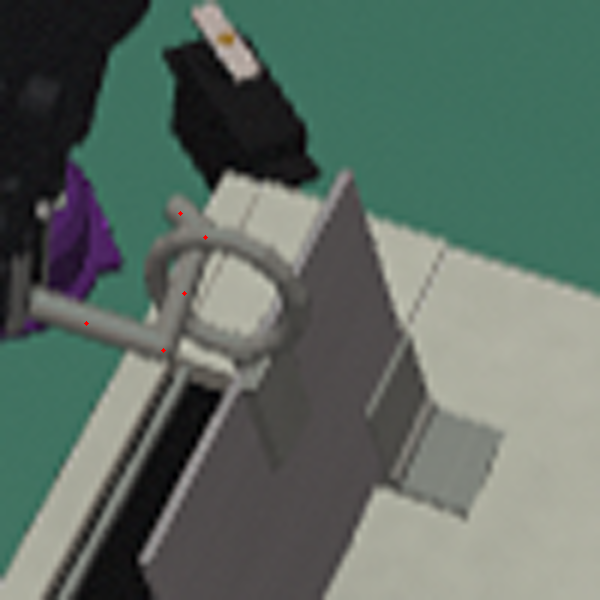

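>>> send_rows([
  {"jaw": 0,"x": 10,"y": 0,"z": 6,"yaw": 0},
  {"jaw": 0,"x": 10,"y": 0,"z": 7.5,"yaw": 0},
  {"jaw": 0,"x": 9.5,"y": 0,"z": 8,"yaw": 0},
  {"jaw": 0,"x": 8.5,"y": 0,"z": 9,"yaw": 0},
  {"jaw": 0,"x": 7.5,"y": 0,"z": 10,"yaw": 0},
])

```text
t: 15.45
ee_pos: [0.4921, 0.0295, 0.2519]
tcp_rot: [-0.146, 3.137, -0.0]
wrist_force: [0.8, -0.0, -1.4]
finger_gap: 0.006
```

```bash
python3 look.py 20 0.54 0.05 0.28
```

```text
t 15.45 pos [492.1  29.5 251.9] ang -174.68 tilt 0.08 F [ 0.8 -0.  -1.4] gap 6.0 q [-0.06  0.27  1.62 -0.    1.25 -1.72]
t 15.50 pos [489.9  29.5 250. ] ang -174.68 tilt 0.12 F [-2.4 -0.3 -3.6] gap 6.4 q [-0.06  0.27  1.62 -0.    1.25 -1.73]
hook [537.5  47.9 276.2]
```

View pics/l20.png

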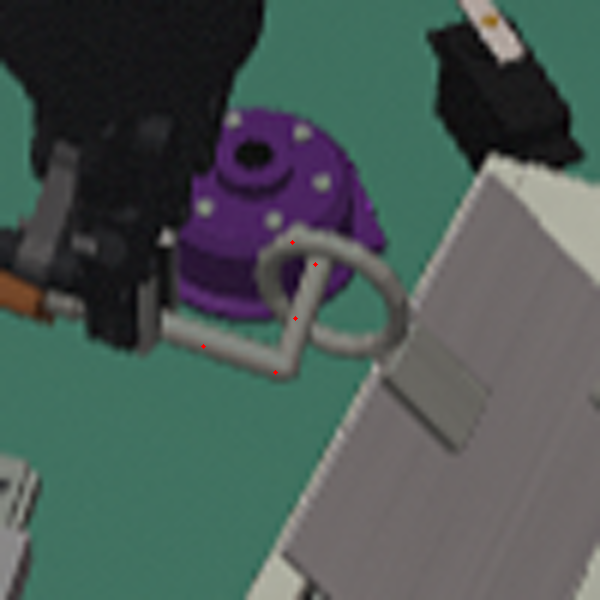

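>>> send_rows([
  {"jaw": 0,"x": 6.5,"y": 0,"z": 10.5,"yaw": 0},
  {"jaw": 0,"x": 5.5,"y": 0,"z": 11,"yaw": 0},
  {"jaw": 0,"x": 4,"y": 0,"z": 12,"yaw": 0},
  {"jaw": 0,"x": 3,"y": 0,"z": 12,"yaw": 0},
  {"jaw": 0,"x": 2,"y": 0,"z": 12,"yaw": 0},
])

```text
t: 15.92
ee_pos: [0.4716, 0.0276, 0.1943]
tcp_rot: [-0.146, 3.137, -0.0]
wrist_force: [0.6, -1.1, -1.8]
finger_gap: 0.0065
```

```bash
python3 look.py 21 0.517 0.047 0.21
```

```text
t 15.92 pos [471.6  27.6 194.3] ang -174.68 tilt 0.06 F [ 0.6 -1.1 -1.8] gap 6.5 q [-0.07  0.31  1.74 -0.    1.09 -1.73]
t 15.97 pos [470.3  27.6 192.3] ang -174.68 tilt 0.11 F [-1.6  0.1 -5.2] gap 5.8 q [-0.07  0.31  1.75 -0.    1.09 -1.73]
hook [517.8  46.  218.5]
```

View pics/l21.png

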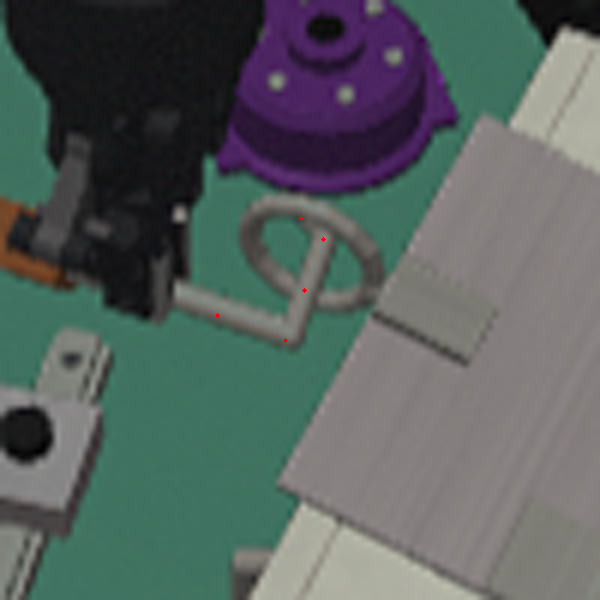

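>>> send_rows([
  {"jaw": 0,"x": 0.5,"y": 0,"z": 10,"yaw": 0},
  {"jaw": 0,"x": 0,"y": 0,"z": 7,"yaw": 0},
  {"jaw": 0,"x": 0,"y": 0,"z": 3,"yaw": 0},
  {"jaw": 0,"x": 0,"y": 0,"z": 2,"yaw": 0},
  {"jaw": 0,"x": 0,"y": 0,"z": 0,"yaw": 0},
])

```text
t: 16.38
ee_pos: [0.4706, 0.0276, 0.1722]
tcp_rot: [0.146, -3.138, -0.0]
wrist_force: [-0.3, 0.4, -1.7]
finger_gap: 0.0062
```

```bash
cat > flap.py <<'E'
from h import *
def flapang(n):
    c=load(n); W=world(c).reshape(-1,3); W=W[~np.isnan(W).any(1)]
    xd=np.array([.996,.09,0]);yd=np.array([-.09,.996,0]); H=np.array([.6411,.0578,.207]); D=W-H
    a=-(D@xd); b=D@yd; zz=D[:,2]
    m=(a>.01)&(a<.095)&(abs(b)<.075)&(abs(b)>.02)&(zz>-.05)&(zz<.12)
    for lo in np.arange(.01,.095,.02):
        q=m&(a>=lo)&(a<lo+.02); 
        if q.sum()>5: print(round(lo,3),q.sum(),'z rel',np.round(np.percentile(zz[q],[10,50,90])*1e3,1))
    A=np.stack([a[m],np.ones(m.sum())],1); p=np.linalg.lstsq(A,zz[m],rcond=None)[0]
    print('flap slope',p)
    r=(abs(b)<.006)&(a>.1)&(a<.152)&(zz>-.03)&(zz<.06)
    print('ring', r.sum(), np.round(np.percentile(zz[r],[5,50,95])*1e3,1) if r.sum() else '')
if __name__=='__main__':
    import sys; flapang(sys.argv[1])
E
python3 look.py 22 0.517 0.047 0.20; python3 flap.py scene22; python3 flap.py scene21
```

```text
t 16.38 pos [470.6  27.6 172.2] ang -174.67 tilt 0.01 F [-0.3  0.4 -1.7] gap 6.2 q [-0.07  0.34  1.77 -0.    1.03 -1.73]
t 16.43 pos [470.6  27.7 172.4] ang -174.67 tilt 0.01 F [ 0.4 -0.7 -1.4] gap 5.9 q [-0.07  0.34  1.77  0.    1.03 -1.73]
hook [518.1  46.1 198.7]
0.01 526 z rel [1.8 3.9 6.2]
0.03 512 z rel [2.  3.9 5.7]
0.05 511 z rel [2.8 4.7 6.5]
0.07 503 z rel [4.  5.8 7.6]
0.09 130 z rel [4.6 6.2 8.6]
flap slope [0.03422213 0.00286487]
ring 218 [-11.5   7.4  30. ]
0.01 535 z rel [ 4.7  7.7 10.7]
0.03 538 z rel [ 8.9 11.4 13.7]
0.05 548 z rel [13.2 16.2 18.5]
0.07 575 z rel [17.3 20.9 23.4]
0.09 147 z rel [21.1 23.5 25.8]
flap slope [0.20052069 0.0034942 ]
ring 221 [10.9 28.1 53. ]
```

View pics/l22.png

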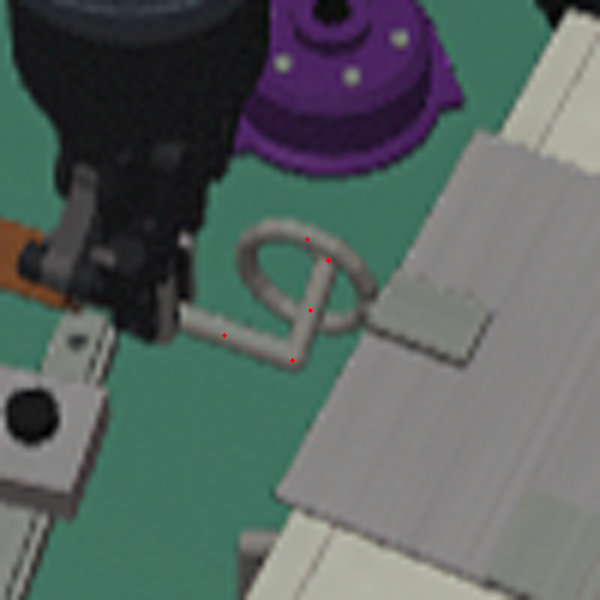

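>>> send_rows([
  {"jaw": 0,"x": 0,"y": 0,"z": 2,"yaw": 0},
  {"jaw": 0,"x": 0,"y": 0,"z": 2,"yaw": 0},
  {"jaw": 0,"x": 0,"y": 0,"z": 1,"yaw": 0},
  {"jaw": 0,"x": 0,"y": 0,"z": 0,"yaw": 0},
])

```text
t: 16.77
ee_pos: [0.4703, 0.0276, 0.167]
tcp_rot: [0.146, -3.138, 0.0]
wrist_force: [-0.7, 1.0, -2.3]
finger_gap: 0.0057
```

```bash
python3 look.py 23 0.517 0.047 0.20; python3 flap.py scene23
```

```text
t 16.77 pos [470.3  27.6 167. ] ang -174.67 tilt 0.01 F [-0.7  1.  -2.3] gap 5.7 q [-0.07  0.35  1.78 -0.    1.02 -1.73]
t 16.82 pos [470.4  27.6 167.1] ang -174.67 tilt 0.01 F [-0.5  0.  -1.2] gap 6.1 q [-0.07  0.35  1.78  0.    1.02 -1.73]
hook [517.9  46.  193.4]
0.01 522 z rel [0.7 3.1 5.4]
0.03 499 z rel [0.3 2.2 4.3]
0.05 507 z rel [0.4 2.3 4.1]
0.07 493 z rel [0.9 2.5 4.3]
0.09 125 z rel [0.8 2.7 4.7]
flap slope [-0.0046716   0.00281311]
ring 218 [-16.8   1.4  25.3]
```

>>> send_rows([
  {"jaw": 0,"x": 0,"y": 0,"z": 1.5,"yaw": 0},
  {"jaw": 0,"x": 0,"y": 0,"z": 1.5,"yaw": 0},
  {"jaw": 0,"x": 0,"y": 0,"z": 0,"yaw": 0},
])

```text
t: 17.07
ee_pos: [0.4705, 0.0276, 0.1641]
tcp_rot: [-0.146, 3.138, -0.0]
wrist_force: [-0.2, -0.9, 0.8]
finger_gap: 0.0061
```

```bash
python3 look.py 24 0.517 0.047 0.20; python3 flap.py scene24
```

```text
t 17.07 pos [470.5  27.6 164.1] ang -174.67 tilt 0.02 F [-0.2 -0.9  0.8] gap 6.1 q [-0.07  0.35  1.78 -0.    1.01 -1.73]
t 17.12 pos [470.5  27.6 164.2] ang -174.67 tilt 0.01 F [ 0.5 -0.7  1.6] gap 6.0 q [-0.07  0.35  1.78 -0.    1.01 -1.73]
hook [518.   46.  190.5]
0.01 515 z rel [0.8 3.1 5.2]
0.03 499 z rel [-0.1  1.8  3.5]
0.05 505 z rel [-0.2  1.8  3.4]
0.07 493 z rel [-0.1  1.5  3.2]
0.09 120 z rel [-0.   1.6  3.4]
flap slope [-0.01933516  0.00298065]
ring 216 [-18.2   3.   24. ]
```

View pics/l24.png

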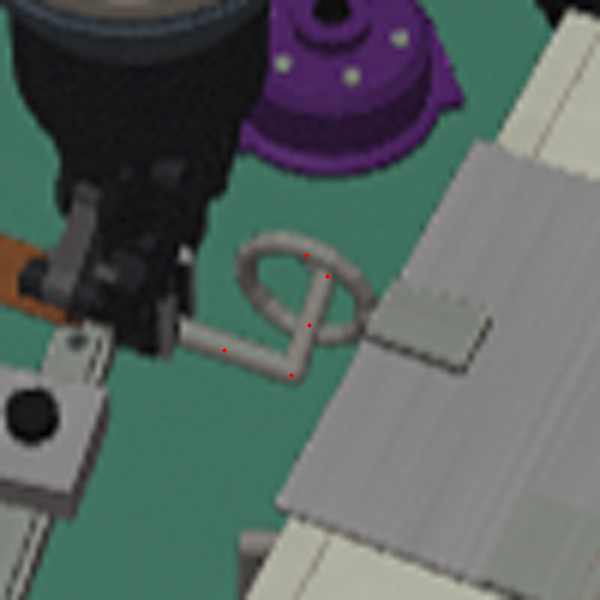

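>>> send_rows([
  {"jaw": 0,"x": 0,"y": 0,"z": 1.5,"yaw": 0},
  {"jaw": 0,"x": 0,"y": 0,"z": 0,"yaw": 0},
  {"jaw": 0,"x": -1,"y": 0,"z": -5,"yaw": 0},
  {"jaw": 0,"x": -1.5,"y": 0,"z": -6,"yaw": 0},
  {"jaw": 0,"x": 0,"y": 0,"z": -2,"yaw": 0},
])

```text
t: 17.53
ee_pos: [0.4734, 0.0279, 0.1766]
tcp_rot: [-0.146, 3.137, -0.0]
wrist_force: [0.1, 0.8, -1.3]
finger_gap: 0.0061
```

```bash
python3 look.py 25 0.517 0.047 0.20; python3 flap.py scene25
```

```text
t 17.53 pos [473.4  27.9 176.6] ang -174.67 tilt 0.05 F [ 0.1  0.8 -1.3] gap 6.1 q [-0.07  0.34  1.76  0.    1.04 -1.73]
t 17.58 pos [473.4  27.9 176.7] ang -174.67 tilt 0.07 F [ 0.5 -0.1 -1.5] gap 6.1 q [-0.07  0.34  1.76  0.    1.04 -1.73]
hook [520.9  46.3 203. ]
0.01 514 z rel [0.7 3.  5. ]
0.03 509 z rel [-0.   1.9  3.7]
0.05 500 z rel [-0.   1.7  3.4]
0.07 494 z rel [-0.1  1.8  3.5]
0.09 122 z rel [-0.6  1.3  3.3]
flap slope [-0.01683765  0.00290076]
ring 213 [-17.9   4.7  23.6]
```

View pics/l25.png

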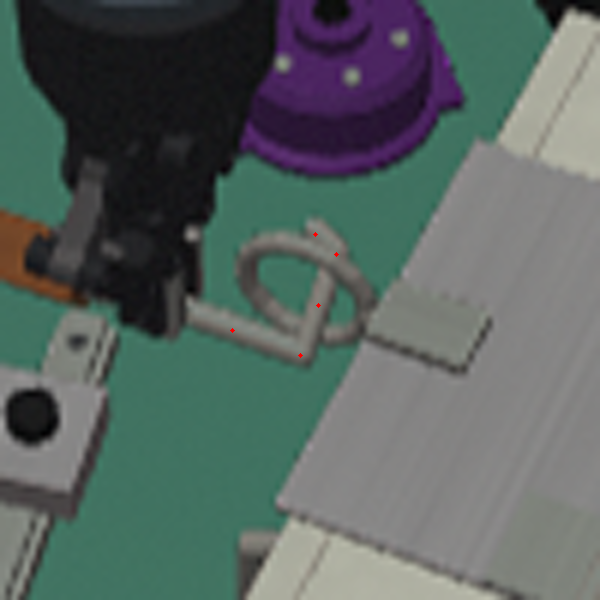

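>>> send_rows([
  {"jaw": 0,"x": 0,"y": -5,"z": 3.5,"yaw": 0},
  {"jaw": 0,"x": 0,"y": -5,"z": 3.5,"yaw": 0},
  {"jaw": 0,"x": 0,"y": -5,"z": 3.5,"yaw": 0},
  {"jaw": 0,"x": 0,"y": 0,"z": 0,"yaw": 0},
])

```text
t: 17.92
ee_pos: [0.4738, 0.012, 0.1642]
tcp_rot: [0.145, -3.137, -0.0]
wrist_force: [-0.4, 0.3, -1.8]
finger_gap: 0.0063
```

```bash
python3 look.py 26 0.517 0.047 0.20; python3 flap.py scene26 | tail -2
```

```text
t 17.92 pos [473.8  12.  164.2] ang -174.72 tilt 0.08 F [-0.4  0.3 -1.8] gap 6.3 q [-0.1   0.35  1.77 -0.    1.01 -1.76]
t 17.97 pos [473.9  12.3 164.5] ang -174.73 tilt 0.08 F [ 0.2  0.  -2. ] gap 6.0 q [-0.1   0.35  1.77 -0.    1.01 -1.76]
hook [521.4  30.7 190.7]
flap slope [-0.01683992  0.00289488]
ring 211 [-18.3   3.6  23.3]
```

View pics/l26.png

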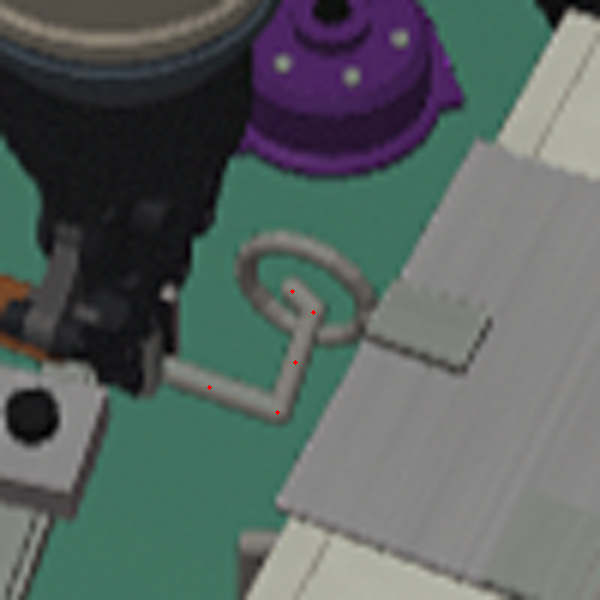

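>>> send_rows([
  {"jaw": 0,"x": 0,"y": -5,"z": 3.5,"yaw": 0},
  {"jaw": 0,"x": 0,"y": -6,"z": 4,"yaw": 0},
  {"jaw": 0,"x": 0,"y": -8,"z": 2,"yaw": 0},
  {"jaw": 0,"x": 4,"y": -12,"z": 0,"yaw": 0},
  {"jaw": 0,"x": 0,"y": 0,"z": 0,"yaw": 0},
])

```text
t: 18.38
ee_pos: [0.4729, -0.0201, 0.1553]
tcp_rot: [0.145, -3.138, 0.001]
wrist_force: [-0.8, 0.1, -1.4]
finger_gap: 0.0063
```

Run:
```python
from look import *
look('27',(.517,.03,.19)); import flap; flap.flapang('scene27')
c=snap('wrist','wrist27'); polepose(c)
```

```text
t 18.38 pos [472.9 -20.1 155.3] ang -174.72 tilt 0.04 F [-0.8  0.1 -1.4] gap 6.3 q [-0.17  0.37  1.79 -0.    0.99 -1.83]
t 18.43 pos [473.  -19.3 155.5] ang -174.75 tilt 0.02 F [ 0.1  0.6 -0.9] gap 5.9 q [-0.17  0.37  1.79 -0.    0.99 -1.83]
hook [520.6  -1.  181.7]
0.01 518 z rel [0.7 3.1 5.1]
0.03 503 z rel [0.1 1.8 3.6]
0.05 497 z rel [-0.1  1.6  3.5]
0.07 492 z rel [-0.1  1.7  3.5]
0.09 121 z rel [0.1 1.6 3.3]
flap slope [-0.01728742  0.00293184]
ring 203 [-19.9   5.8  23.7]
25 388 y [-14.2  13.5] zmin -31.3 y@ztop 2.9
35 817 y [-14.4  13.6] zmin -31.1 y@ztop 3.2
45 836 y [-14.3  13.7] zmin -31.1 y@ztop 3.1
55 849 y [-14.5  13.6] zmin -31.0 y@ztop 3.1
65 896 y [-14.4  13.5] zmin -30.8 y@ztop 3.1
75 997 y [-14.6  13.5] zmin -30.9 y@ztop 3.0
85 1150 y [-14.6  13.3] zmin -30.8 y@ztop 2.7
95 1372 y [-14.4  13.3] zmin -30.6 y@ztop 2.4
105 1642 y [-14.4  13. ] zmin -30.8 y@ztop 0.7
115 1567 y [-14.1  13.1] zmin -30.7 y@ztop 0.7
125 111 y [-14.6  13.7] zmin -23.3 y@ztop -7.7
```

View pics/l27.png

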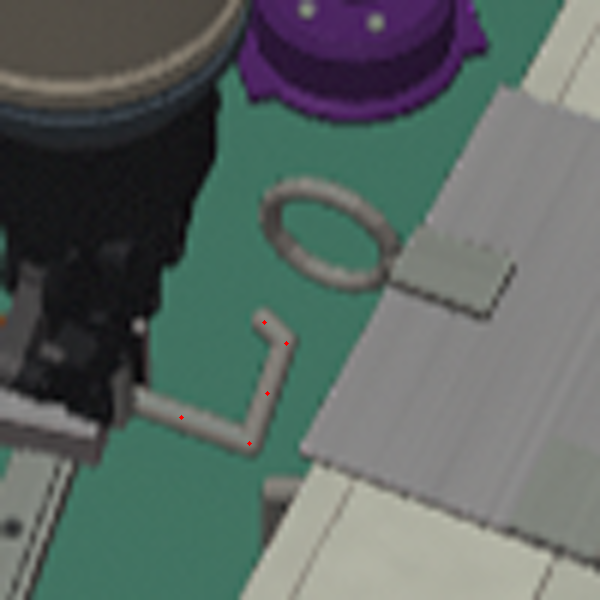

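Run:
```python
from plan import *
show(); plan([473.8,-326.5,230],80.63,16)
```

```text
t 18.48 pos [473.2 -18.8 155.5] ang -174.74 tilt 0.01 F [-0.9  0.4 -1.4] gap 6.1 q [-0.17  0.37  1.79  0.    0.99 -1.83]
{'x': np.float64(1.7), 'y': np.float64(-19.2), 'z': np.float64(-4.7), 'yaw': np.float64(6.54)}
{'x': np.float64(-0.5), 'y': np.float64(-19.2), 'z': np.float64(-4.7), 'yaw': np.float64(6.54)}
{'x': np.float64(-2.7), 'y': np.float64(-19.0), 'z': np.float64(-4.7), 'yaw': np.float64(6.54)}
{'x': np.float64(-4.8), 'y': np.float64(-18.6), 'z': np.float64(-4.7), 'yaw': np.float64(6.54)}
{'x': np.float64(-6.9), 'y': np.float64(-18.0), 'z': np.float64(-4.7), 'yaw': np.float64(6.54)}
{'x': np.float64(-8.9), 'y': np.float64(-17.0), 'z': np.float64(-4.7), 'yaw': np.float64(6.54)}
{'x': np.float64(-10.8), 'y': np.float64(-15.9), 'z': np.float64(-4.7), 'yaw': np.float64(6.54)}
{'x': np.float64(-12.5), 'y': np.float64(-14.6), 'z': np.float64(-4.7), 'yaw': np.float64(6.54)}
{'x': np.float64(-14.1), 'y': np.float64(-13.1), 'z': np.float64(-4.7), 'yaw': np.float64(6.54)}
{'x': np.float64(-15.5), 'y': np.float64(-11.4), 'z': np.float64(-4.7), 'yaw': np.float64(6.54)}
{'x': np.float64(-16.7), 'y': np.float64(-9.5), 'z': np.float64(-4.7), 'yaw': np.float64(6.54)}
{'x': np.float64(-17.7), 'y': np.float64(-7.6), 'z': np.float64(-4.7), 'yaw': np.float64(6.54)}
{'x': np.float64(-18.4), 'y': np.float64(-5.5), 'z': np.float64(-4.7), 'yaw': np.float64(6.54)}
{'x': np.float64(-18.9), 'y': np.float64(-3.4), 'z': np.float64(-4.7), 'yaw': np.float64(6.54)}
{'x': np.float64(-19.2), 'y': np.float64(-1.2), 'z': np.float64(-4.7), 'yaw': np.float64(6.54)}
{'x': np.float64(-19.2), 'y': np.float64(1.0), 'z': np.float64(-4.7), 'yaw': np.float64(6.54)}
```

>>> send_rows([
  {"jaw": 0,"x": 3,"y": -19,"z": -10,"yaw": 6.5},
  {"jaw": 0,"x": 0,"y": -19,"z": -12,"yaw": 6.5},
  {"jaw": 0,"x": -3,"y": -19,"z": -12,"yaw": 6.5},
  {"jaw": 0,"x": -5,"y": -18.5,"z": -12,"yaw": 6.5},
  {"jaw": 0,"x": -7,"y": -18,"z": -12,"yaw": 6.5},
])

```text
t: 18.9
ee_pos: [0.4726, -0.1147, 0.2143]
tcp_rot: [0.746, 3.052, 0.0]
wrist_force: [0.0, -0.1, -1.7]
finger_gap: 0.0061
```

>>> send_rows([
  {"jaw": 0,"x": -9,"y": -17,"z": -10,"yaw": 6.5},
  {"jaw": 0,"x": -11,"y": -16,"z": 0,"yaw": 6.5},
  {"jaw": 0,"x": -12.5,"y": -14.5,"z": 0,"yaw": 6.5},
  {"jaw": 0,"x": -14,"y": -13,"z": 0,"yaw": 6.5},
  {"jaw": 0,"x": -15.5,"y": -11.5,"z": 0,"yaw": 6.5},
])

```text
t: 19.32
ee_pos: [0.4735, -0.211, 0.2237]
tcp_rot: [1.57, 2.721, 0.0]
wrist_force: [0.8, 0.2, -1.7]
finger_gap: 0.0059
```

Run:
```python
from plan import *
show(); plan([473.8,-326.5,135],80.63,7)
```

```text
t 19.32 pos [ 473.5 -211.   223.7] ang 120.02 tilt 0.01 F [ 0.8  0.2 -1.7] gap 5.9 q [-0.53  0.34  1.6   0.    1.2  -1.06]
{'x': np.float64(-14.3), 'y': np.float64(-8.2), 'z': np.float64(12.7), 'yaw': np.float64(5.63)}
{'x': np.float64(-15.0), 'y': np.float64(-6.8), 'z': np.float64(12.7), 'yaw': np.float64(5.63)}
{'x': np.float64(-15.6), 'y': np.float64(-5.3), 'z': np.float64(12.7), 'yaw': np.float64(5.63)}
{'x': np.float64(-16.1), 'y': np.float64(-3.7), 'z': np.float64(12.7), 'yaw': np.float64(5.63)}
{'x': np.float64(-16.4), 'y': np.float64(-2.1), 'z': np.float64(12.7), 'yaw': np.float64(5.63)}
{'x': np.float64(-16.5), 'y': np.float64(-0.5), 'z': np.float64(12.7), 'yaw': np.float64(5.63)}
{'x': np.float64(-16.5), 'y': np.float64(1.1), 'z': np.float64(12.7), 'yaw': np.float64(5.63)}
```

>>> send_rows([
  {"jaw": 0,"x": -14,"y": -8,"z": 12,"yaw": 5.6},
  {"jaw": 0,"x": -15,"y": -7,"z": 12,"yaw": 5.6},
  {"jaw": 0,"x": -15.5,"y": -5.5,"z": 12,"yaw": 5.6},
  {"jaw": 0,"x": -16,"y": -4,"z": 12,"yaw": 5.6},
  {"jaw": 0,"x": -16,"y": -2,"z": 12,"yaw": 5.6},
])

```text
t: 19.73
ee_pos: [0.4736, -0.2927, 0.163]
tcp_rot: [-2.181, -2.261, -0.0]
wrist_force: [0.2, -0.3, -1.3]
finger_gap: 0.0057
```

>>> send_rows([
  {"jaw": 0,"x": -16.5,"y": -0.5,"z": 12,"yaw": 5.6},
  {"jaw": 0,"x": -16,"y": 1,"z": 12,"yaw": 5.6},
  {"jaw": 0,"x": 0,"y": 0,"z": 0,"yaw": 0},
  {"jaw": 0,"x": 0,"y": 0,"z": 0,"yaw": 0},
])

```text
t: 20.07
ee_pos: [0.4736, -0.3247, 0.139]
tcp_rot: [-2.385, -2.042, 0.0]
wrist_force: [0.4, 0.3, -1.8]
finger_gap: 0.006
```

Run:
```python
from polem import *
show(); c=snap('wrist','wrist28'); show(); polepose(c); plan([473.5,-326.5,75],80.55,5)
```

```text
t 20.07 pos [ 473.6 -324.7  139. ] ang 81.14 tilt 0.08 F [ 0.4  0.3 -1.8] gap 6.0 q [-0.71  0.51  1.56  0.    1.07 -0.55]
t 20.12 pos [ 473.8 -324.3  139.5] ang 81.22 tilt 0.04 F [ 0.5  0.8 -2. ] gap 6.1 q [-0.7   0.51  1.57  0.    1.07 -0.55]
25 614 y [-12.9  14.2] zmin -31.7 y@ztop 2.8
35 1924 y [-13.1  14.1] zmin -31.6 y@ztop 2.4
45 2031 y [-13.   14.3] zmin -31.6 y@ztop 2.3
55 2147 y [-12.8  14.5] zmin -31.5 y@ztop 2.6
65 2219 y [-13.   14.3] zmin -31.5 y@ztop 2.9
75 2231 y [-13.   14.3] zmin -31.4 y@ztop 2.9
85 2201 y [-12.9  14.6] zmin -31.4 y@ztop 2.9
95 2146 y [-12.7  14.6] zmin -31.0 y@ztop 2.9
105 2042 y [-12.7  14.6] zmin -31.0 y@ztop 2.9
115 1827 y [-12.8  14.7] zmin -30.7 y@ztop 2.9
125 151 y [-13.4  15. ] zmin -24.1 y@ztop -5.7
{'x': np.float64(-0.5), 'y': np.float64(0.0), 'z': np.float64(12.9), 'yaw': np.float64(0.13)}
{'x': np.float64(-0.5), 'y': np.float64(0.0), 'z': np.float64(12.9), 'yaw': np.float64(0.13)}
{'x': np.float64(-0.5), 'y': np.float64(0.0), 'z': np.float64(12.9), 'yaw': np.float64(0.13)}
{'x': np.float64(-0.5), 'y': np.float64(0.0), 'z': np.float64(12.9), 'yaw': np.float64(0.13)}
{'x': np.float64(-0.5), 'y': np.float64(0.0), 'z': np.float64(12.9), 'yaw': np.float64(0.13)}
```

View pics/wrist28.png

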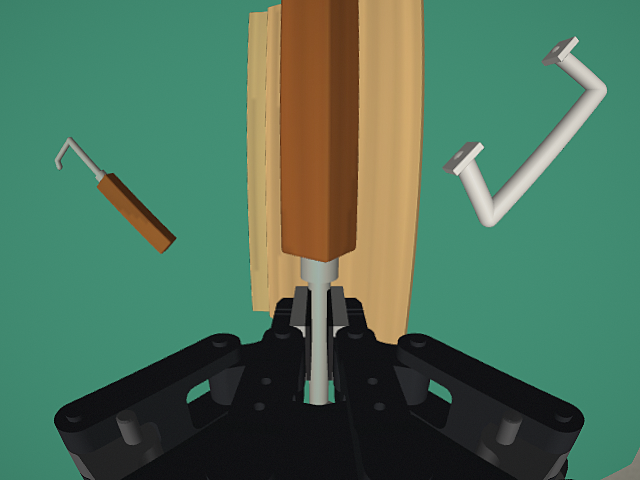

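>>> send_rows([
  {"jaw": 0,"x": -1,"y": 2,"z": 15,"yaw": 0.3},
  {"jaw": 0,"x": -1,"y": 2,"z": 20,"yaw": 0.3},
  {"jaw": 0,"x": 0,"y": 0,"z": 20,"yaw": 0},
  {"jaw": 0,"x": 0,"y": 0,"z": 15,"yaw": 0},
  {"jaw": 0,"x": 0,"y": 0,"z": 5,"yaw": 0},
])

```text
t: 20.53
ee_pos: [0.477, -0.3258, 0.0634]
tcp_rot: [-2.393, -2.032, 0.0]
wrist_force: [-0.1, 1.5, -1.7]
finger_gap: 0.006
```

>>> send_rows([
  {"jaw": 0,"x": 0,"y": 0,"z": 5,"yaw": 0},
  {"jaw": 0,"x": 0,"y": 0,"z": 4,"yaw": 0},
  {"jaw": 0,"x": 0,"y": 0,"z": 3,"yaw": 0},
  {"jaw": 0,"x": 0,"y": 0,"z": 0,"yaw": 0},
])

```text
t: 20.87
ee_pos: [0.4776, -0.3272, 0.0529]
tcp_rot: [2.397, 2.031, 0.0]
wrist_force: [0.5, 0.3, -1.7]
finger_gap: 0.0055
```

Run:
```python
from polem import *
show(); c=snap('wrist','wrist29'); snap('scene','scene29'); show()
cv2.imwrite('pics/w29c.png',cv2.resize(cv2.imread('pics/wrist29.png')[0:420,200:440],None,fx=2.4,fy=1.4,interpolation=cv2.INTER_CUBIC))
W=wworld(c); P0=np.array([0.49933125,-0.27207083,0.05552683]); n=np.array([-0.56610725,0.09497199,0.81884241])
yaw=np.radians(-9.52); px=np.array([np.sin(yaw),-np.cos(yaw),0]); up=np.cross(n,px)
D=(W-P0)*1e3; h=D@n; u=D@up; a=D@px
rgb=c['pixels'].astype(int)
br=(rgb[...,0]-rgb[...,2]>45)&(rgb[...,1]<90)&(h>12)&(h<45)&(u>-30)&(u<15)
for lo in range(-60,35,15):
    q=br&(a>=lo)&(a<lo+15)
    if q.sum()>20: print(lo,q.sum(),'h top',np.round(np.percentile(h[q],95),1),'u',np.round(np.percentile(u[q],[3,97]),1))
```

```text
t 20.87 pos [ 477.6 -327.2   52.9] ang 80.55 tilt 0.03 F [ 0.5  0.3 -1.7] gap 5.5 q [-0.7   0.64  1.63  0.    0.88 -0.54]
t 20.97 pos [ 477.7 -327.4   53.2] ang 80.54 tilt 0.05 F [ 0.1 -0.3 -2.2] gap 6.0 q [-0.7   0.64  1.62 -0.    0.88 -0.54]
-60 2825 h top 29.6 u [-10.7   9.7]
-45 3036 h top 29.7 u [-10.4   9.8]
-30 3146 h top 29.8 u [-10.3   9.9]
-15 3179 h top 30.0 u [-10.2   9.9]
0 3097 h top 30.1 u [-10.2  10.1]
15 3202 h top 30.3 u [-27.   10.1]
30 261 h top 30.1 u [-9.9 10. ]
```

View pics/w29c.png

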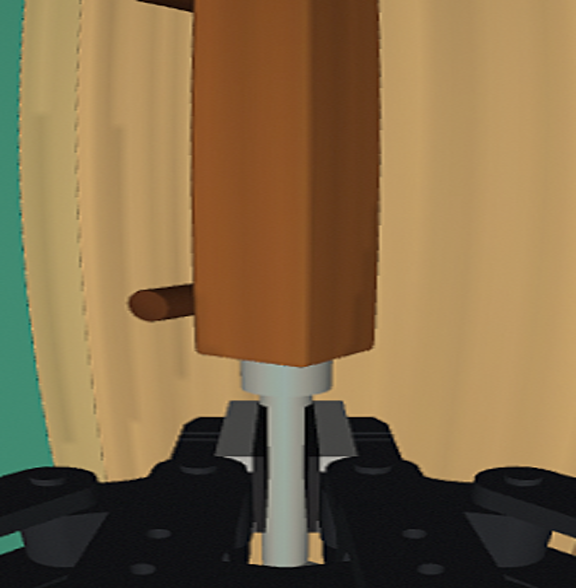

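>>> send_rows([
  {"jaw": 0,"x": 0,"y": 0,"z": 4,"yaw": 0},
  {"jaw": 0,"x": 0,"y": 0,"z": 3,"yaw": 0},
  {"jaw": 0,"x": 0,"y": 0,"z": 2,"yaw": 0},
  {"jaw": 0,"x": 0,"y": 0,"z": 0,"yaw": 0},
])

```text
t: 21.3
ee_pos: [0.4772, -0.3271, 0.0432]
tcp_rot: [-2.397, -2.03, 0.0]
wrist_force: [-1.1, 0.2, -1.0]
finger_gap: 0.006
```

>>> send_rows([
  {"jaw": 0,"x": 0,"y": 0,"z": 0.7,"yaw": 0},
  {"jaw": 0.13,"x": 0,"y": 0,"z": 0,"yaw": 0},
  {"jaw": 0.14,"x": 0,"y": 0,"z": 0,"yaw": 0},
  {"jaw": 0.15,"x": 0,"y": 0,"z": -1,"yaw": 0},
  {"jaw": 0.16,"x": 0,"y": -1,"z": -1,"yaw": 0},
])

```text
t: 21.72
ee_pos: [0.4766, -0.3272, 0.0451]
tcp_rot: [2.397, 2.03, 0.0]
wrist_force: [0.4, 0.0, 0.6]
finger_gap: 0.0135
```

```bash
cat > rk.py <<'E'
from polem import *
def rk(n):
    c=snap('wrist','wrist'+n); show()
    W=wworld(c); P0=np.array([0.49933125,-0.27207083,0.05552683]); nn=np.array([-0.56610725,0.09497199,0.81884241])
    yaw=np.radians(-9.52); px=np.array([np.sin(yaw),-np.cos(yaw),0]); up=np.cross(nn,px)
    D=(W-P0)*1e3; h=D@nn; u=D@up; a=D@px; rgb=c['pixels'].astype(int)
    br=(rgb[...,0]-rgb[...,2]>45)&(rgb[...,1]<90)&(h>17)&(h<45)&(u>-35)&(u<15)
    print('handle along',np.percentile(a[br],[.5,99.5]))
    for lo in range(-90,35,15):
        q=br&(a>=lo)&(a<lo+15)
        if q.sum()>20: print(lo,q.sum(),'h top',np.round(np.percentile(h[q],95),1),'u',np.round(np.percentile(u[q],[3,97]),1))
    cv2.imwrite('pics/w%sc.png'%n,cv2.resize(cv2.imread('pics/wrist%s.png'%n)[0:420,200:440],None,fx=2.4,fy=1.4,interpolation=cv2.INTER_CUBIC))
import sys; rk(sys.argv[1])
E
python3 rk.py 30
```

```text
t 21.77 pos [ 476.5 -327.2   45.3] ang 80.53 tilt 0.04 F [-1.6 -0.2  0.7] gap 13.6 q [-0.71  0.65  1.63  0.    0.86 -0.54]
handle along [-62.79930388  31.24926929]
-75 347 h top 22.9 u [-20.2   0.5]
-60 2086 h top 22.8 u [-19.7   0.6]
-45 2210 h top 22.9 u [-19.6   0.6]
-30 2310 h top 22.8 u [-19.8   0.7]
-15 2280 h top 22.8 u [-19.4   0.7]
0 2216 h top 22.8 u [-19.5   0.7]
15 2404 h top 24.1 u [-28.3   0.6]
30 215 h top 22.5 u [-19.9   0.6]
```

View pics/w30c.png

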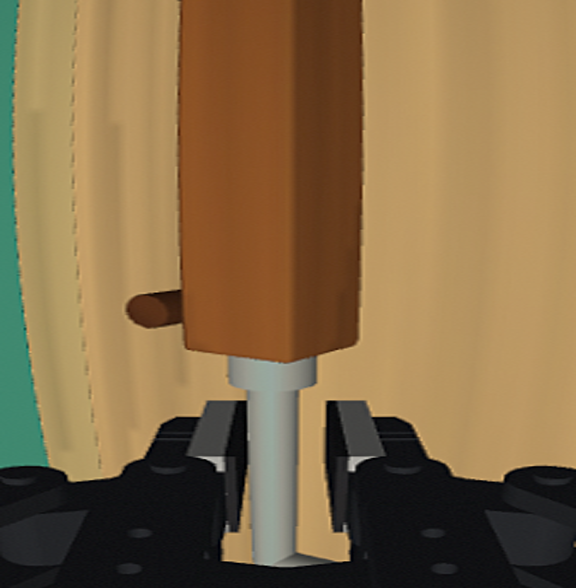

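>>> send_rows([
  {"jaw": 0.17,"x": 0,"y": -2.5,"z": -0.5,"yaw": 0},
  {"jaw": 0.17,"x": 0,"y": 0,"z": -3,"yaw": 0},
  {"jaw": 0.17,"x": 0,"y": 0,"z": -6,"yaw": 0},
  {"jaw": 0.17,"x": 0,"y": 0,"z": -15,"yaw": 0},
  {"jaw": 0.17,"x": 0,"y": 0,"z": -25,"yaw": 0},
])

```text
t: 22.18
ee_pos: [0.4731, -0.326, 0.0938]
tcp_rot: [-2.395, -2.028, 0.001]
wrist_force: [0.2, 0.0, -0.4]
finger_gap: 0.0146
```

>>> send_rows([
  {"jaw": 0.17,"x": 0,"y": 0,"z": -35,"yaw": 0},
  {"jaw": 0.17,"x": 0,"y": 0,"z": -35,"yaw": 0},
  {"jaw": 0.17,"x": 0,"y": -10,"z": -35,"yaw": 0},
  {"jaw": 0.17,"x": 0,"y": -15,"z": -20,"yaw": 0},
  {"jaw": 0.17,"x": 0,"y": 0,"z": 0,"yaw": 0},
])

```text
t: 22.6
ee_pos: [0.4492, -0.3234, 0.2245]
tcp_rot: [2.392, 2.026, 0.001]
wrist_force: [1.6, -1.3, 0.8]
finger_gap: 0.0144
```

```bash
python3 rk.py 31
python3 - <<'E'
from plan import *
snap('scene','scene31'); import flap; flap.flapang('scene31'); snap('top','top31'); show()
E
```

```text
t 22.65 pos [ 449.4 -323.1  222.3] ang 80.50 tilt 0.25 F [ 0.2 -0.6 -1.4] gap 14.7 q [-0.73  0.39  1.52 -0.    1.23 -0.57]
handle along [-85.90448325  31.36006302]
-90 350 h top 23.9 u [-27.6   0.5]
-75 469 h top 23.8 u [-27.1   0.8]
-60 410 h top 22.9 u [-19.4   0.6]
-45 430 h top 23.0 u [-19.3   0.7]
-30 433 h top 23.1 u [-20.2   0.6]
-15 441 h top 23.0 u [-20.3   0.3]
0 439 h top 23.0 u [-19.7   0.7]
15 503 h top 23.9 u [-28.4   0.6]
30 55 h top 22.7 u [-18.9   0.1]
0.01 513 z rel [0.7 3.  5.1]
0.03 501 z rel [0.1 1.8 3.7]
0.05 502 z rel [-0.1  1.7  3.5]
0.07 490 z rel [-0.1  1.7  3.5]
0.09 123 z rel [-0.   1.8  3.4]
flap slope [-0.01680115  0.00291962]
ring 202 [-19.1   4.5  23.5]
t 22.75 pos [ 449.3 -322.5  219.5] ang 80.51 tilt 0.02 F [ 0.7 -1.1 -0.2] gap 14.8 q [-0.73  0.39  1.52  0.    1.23 -0.57]
```

View pics/wrist31.png

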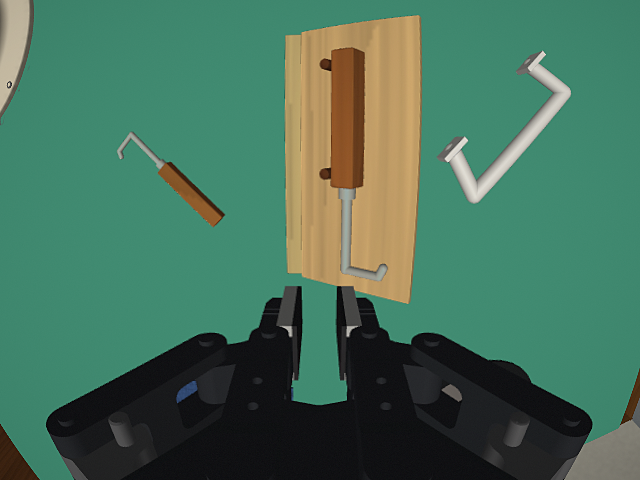

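View pics/scene31.png

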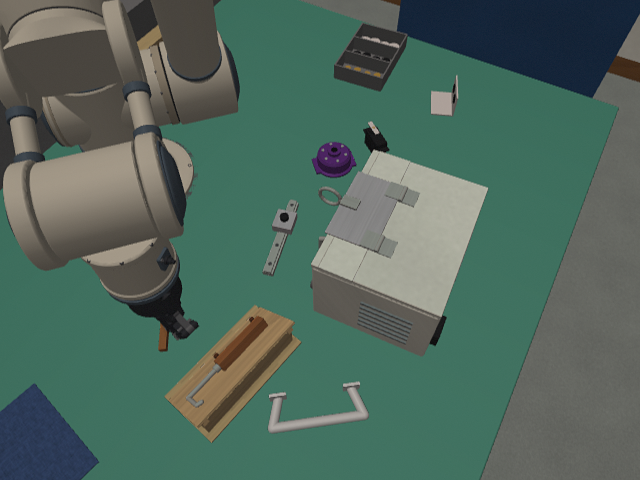

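>>> send_rows([
  {"jaw": 0.17,"x": 0,"y": 0,"z": 0,"yaw": 0},
  {"jaw": 0.17,"x": 0,"y": 0,"z": 0,"yaw": 0},
  {"jaw": 0.17,"x": 0,"y": 0,"z": 0,"yaw": 0},
])

```text
t: 23.0
ee_pos: [0.4493, -0.3223, 0.2185]
tcp_rot: [-2.396, -2.03, 0.0]
wrist_force: [-0.2, 0.7, -0.1]
finger_gap: 0.0146
```

Run:
```python
from plan import *
show(); print(ctrl.sign_off())
```

```text
t 23.00 pos [ 449.3 -322.3  218.5] ang 80.54 tilt 0.09 F [-0.2  0.7 -0.1] gap 14.6 q [-0.73  0.39  1.52  0.    1.23 -0.57]
the job is handed in; nothing more can be done
None
```

The flap is shut and the pole is back on its rack, and I handed the job in at 23.0 s of the 61 s allowed. No verdict was reported. I gripped the pole by its rod, put the prong through the ring from the side, and drew the flap down along its arc. Then I slid the hook out along the prong and laid the pole against its pegs.

**Last checks:**
- **Hooking:** before the swing, the hook was about 4 mm from the ring centre. It stayed in the ring all the way down.
- **Flap:** measured as shut, with a fitted slope of −0.017 rad. That is the same value as when it was pressed against its stop, and it did not change after unhooking.
- **Pole:** the handle lies within about 1 mm of where it started. It is flat on the board, against both pegs, with the hook end in line. I saw no motion in the last wrist picture.
- **Gripper and kit parts:** the gripper ended about 14 cm clear of the rack with no contact force. I kept it clear of the dryer. In the last scene picture all four kit parts are in their original places, judged by eye.

**Disagreements:**
- **Fingertips:** the cameras and the first touch put them 14–20 mm behind the TCP. The tool description says 25 mm ahead, so I worked from the measured value.
- **First grasps:** the first try at the rod closed at 100 N with the pads splayed, so I opened again. A trial on the prong touched the rack (about 19 N) and was dropped. The second rod grip held.
- **Rejected row:** one early move call was refused because a row held only the jaw value. Nothing was lost by it.

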